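# Check the catches of the instrument cases and log the loose ones

### The job

Working along the row from left to right, tug the lid of every instrument case by its fin to find out whether its catch has caught, and push the catch home with a click on every case that comes open. Lay one marker bar on the lid of each case you found uncaught (none on the others; spare bars stay on the bench), and turn the tally dial to the number of cases found uncaught. All lids must end shut and caught, and the other things on the bench should stay where they are.

Things in the scene. Friction and masses are not known exactly. Their poses are not given: they have to be found in the camera images.
- case_1: hand-sized grey instrument case in the leftmost place (largest y) of the row; absent in some runs. Very heavy and on grippy feet (12 kg): it does not shift when tugged or pressed. 110 (x) x 70 (y) x 52 mm high with its lid shut. Origin under its centre on the bench; x points to its back (hinge side), -x to its front, z up.
- fin_1 (a point): centre of the black upright pull fin on the lid of case_1: 26 mm long (case x), 10 mm thick (case y), 25 mm high, standing on the lid's top (52 mm above the bench) up to 77 mm; 17 mm in front of the case's centre, 64.5 mm above the bench with the lid shut; moves with the lid. Pinch it across its 10 mm.
- lid_1 (a joint): opening angle of the lid of case_1 (rad), 0 shut, up to 1.2. The hinge line runs along the case's y, 55 mm behind its centre, 40 mm above the bench. The lid weighs 0.8 kg, mostly near the hinge, and falls shut when let go. Pulled by the fin, a caught lid rises only about 0.045 rad (3 mm at the fin) and then stops hard; an uncaught one keeps coming up under some 5 N.
- catch_1_top (a point): centre of the top face of the round steel push catch (15 mm across) in the lid of case_1, 44 mm in front of the case's centre. Its top stands 6 mm proud of the lid (58 mm above the bench) when not caught and 2 mm proud when caught.
- catch_1 (a joint): travel of that push catch (m), 0 = not caught, 0.004 = pressed in and caught; it snaps to the one or the other. Pressing down takes about 5 N at first, then it snaps in by itself and stays. Press it with the lid down. The 4 mm are too little to be sure of by eye: tug the lid.
- case_2: hand-sized grey instrument case in the middle place of the row; absent in some runs. Very heavy and on grippy feet (12 kg): it does not shift when tugged or pressed. 110 (x) x 70 (y) x 52 mm high with its lid shut. Origin under its centre on the bench; x points to its back (hinge side), -x to its front, z up.
- fin_2 (a point): centre of the black upright pull fin on the lid of case_2: 26 mm long (case x), 10 mm thick (case y), 25 mm high, standing on the lid's top (52 mm above the bench) up to 77 mm; 17 mm in front of the case's centre, 64.5 mm above the bench with the lid shut; moves with the lid. Pinch it across its 10 mm.
- lid_2 (a joint): opening angle of the lid of case_2 (rad), 0 shut, up to 1.2. The hinge line runs along the case's y, 55 mm behind its centre, 40 mm above the bench. The lid weighs 0.8 kg, mostly near the hinge, and falls shut when let go. Pulled by the fin, a caught lid rises only about 0.045 rad (3 mm at the fin) and then stops hard; an uncaught one keeps coming up under some 5 N.
- catch_2_top (a point): centre of the top face of the round steel push catch (15 mm across) in the lid of case_2, 44 mm in front of the case's centre. Its top stands 6 mm proud of the lid (58 mm above the bench) when not caught and 2 mm proud when caught.
- catch_2 (a joint): travel of that push catch (m), 0 = not caught, 0.004 = pressed in and caught; it snaps to the one or the other. Pressing down takes about 5 N at first, then it snaps in by itself and stays. Press it with the lid down. The 4 mm are too little to be sure of by eye: tug the lid.
- case_3: hand-sized grey instrument case in the rightmost place (smallest y) of the row; absent in some runs. Very heavy and on grippy feet (12 kg): it does not shift when tugged or pressed. 110 (x) x 70 (y) x 52 mm high with its lid shut. Origin under its centre on the bench; x points to its back (hinge side), -x to its front, z up.
- fin_3 (a point): centre of the black upright pull fin on the lid of case_3: 26 mm long (case x), 10 mm thick (case y), 25 mm high, standing on the lid's top (52 mm above the bench) up to 77 mm; 17 mm in front of the case's centre, 64.5 mm above the bench with the lid shut; moves with the lid. Pinch it across its 10 mm.
- lid_3 (a joint): opening angle of the lid of case_3 (rad), 0 shut, up to 1.2. The hinge line runs along the case's y, 55 mm behind its centre, 40 mm above the bench. The lid weighs 0.8 kg, mostly near the hinge, and falls shut when let go. Pulled by the fin, a caught lid rises only about 0.045 rad (3 mm at the fin) and then stops hard; an uncaught one keeps coming up under some 5 N.
- catch_3_top (a point): centre of the top face of the round steel push catch (15 mm across) in the lid of case_3, 44 mm in front of the case's centre. Its top stands 6 mm proud of the lid (58 mm above the bench) when not caught and 2 mm proud when caught.
- catch_3 (a joint): travel of that push catch (m), 0 = not caught, 0.004 = pressed in and caught; it snaps to the one or the other. Pressing down takes about 5 N at first, then it snaps in by itself and stays. Press it with the lid down. The 4 mm are too little to be sure of by eye: tug the lid.
- marker_1_mid (a point): centre of loose aluminium marker bar 1: 40 (own x) x 18 x 18 mm, rounded, with two dark bands, 60 g, lying on the bench behind the row at the start; may lie on any side. All three are alike.
- marker_2_mid (a point): centre of loose aluminium marker bar 2: 40 (own x) x 18 x 18 mm, rounded, with two dark bands, 60 g, lying on the bench behind the row at the start; may lie on any side. All three are alike.
- marker_3_mid (a point): centre of loose aluminium marker bar 3: 40 (own x) x 18 x 18 mm, rounded, with two dark bands, 60 g, lying on the bench behind the row at the start; may lie on any side. All three are alike.
- tally_grip (a point): centre of the black knurled sleeve of the tally dial, on its upright axis, 42.5 mm above the bench; the sleeve is 40 mm across and reaches from 20 to 60 mm above the bench, over a fixed round plate 116 mm across and 12 mm high. Pinch it from above and turn it. A fixed card rack, 250 mm high, stands to the left of the dial and behind the leftmost case (x from 0.55, y from 0.02 upwards): keep clear of it.
- tally (a joint): angle of the tally sleeve (rad), turns counter-clockwise seen from above as it grows, 0 to 2.4 with end stops. It clicks into detents every 0.4 rad: value n is at 0.4 n (0 to 6). The dark pointer at the sleeve's foot (and the white line on its top) points to that many dots on the plate (a dash for 0). Takes about 0.1 N m to turn past a click.
- tape_small: small dark roll of tape, 55 mm across, 19 mm high; bystander, origin under its centre
- terminal: small green terminal block, 13x32x18 mm, beside the dial; bystander, origin under its centre
Things that resemble listed ones, but are neither listed nor needed, are in the scene too. What is shaped like the part that bears marker_1_mid but brown or purple is not meant.

How it is judged:
On the way, in this order (a step that is already met when the one before it is completed fails the run):
1. the lid of case_1 (leftmost place (largest y)) is tugged up against its catch, or open if uncaught (over 0.025 rad) (value of joint lid_1 above 0.025 rad), for 0.1 s.
2. the lid of case_2 (middle place) is tugged up against its catch, or open if uncaught (over 0.025 rad) (value of joint lid_2 above 0.025 rad), for 0.1 s.
3. the lid of case_3 (rightmost place (smallest y)) is tugged up against its catch, or open if uncaught (over 0.025 rad) (value of joint lid_3 above 0.025 rad), for 0.1 s.
At the end, for the whole second after the job is handed in: All lids shut (under 0.015 rad), all catches in (over 2.8 of 4 mm). Each case whose catch was pushed in during the run has exactly one bar lying on its lid (bar centre over it), the others none; spare bars lie on the bench. Dial within 0.12 rad of 0.4 x the number of such cases (value of joint each of catch_1, catch_2, catch_3 above 0.0028 m and value of joint each of lid_1, lid_2, lid_3 below 0.015 rad and (distance of catch_1_top from where it was at the start of the episode below 0.0025 m or (x of marker_1_mid in the frame of case_1 between -0.058 and 0.058 m and y of marker_1_mid in the frame of case_1 between -0.038 and 0.038 m and z of marker_1_mid in the frame of case_1 between 0.056 and 0.095 m) or (x of marker_2_mid in the frame of case_1 between -0.058 and 0.058 m and y of marker_2_mid in the frame of case_1 between -0.038 and 0.038 m and z of marker_2_mid in the frame of case_1 between 0.056 and 0.095 m) or (x of marker_3_mid in the frame of case_1 between -0.058 and 0.058 m and y of marker_3_mid in the frame of case_1 between -0.038 and 0.038 m and z of marker_3_mid in the frame of case_1 between 0.056 and 0.095 m)) and (distance of catch_1_top from where it was at the start of the episode above 0.0025 m or x of marker_1_mid in the frame of case_1 below -0.058 m or x of marker_1_mid in the frame of case_1 above 0.058 m or y of marker_1_mid in the frame of case_1 below -0.038 m or y of marker_1_mid in the frame of case_1 above 0.038 m or z of marker_1_mid in the frame of case_1 below 0.056 m or z of marker_1_mid in the frame of case_1 above 0.095 m) and (distance of catch_1_top from where it was at the start of the episode above 0.0025 m or x of marker_2_mid in the frame of case_1 below -0.058 m or x of marker_2_mid in the frame of case_1 above 0.058 m or y of marker_2_mid in the frame of case_1 below -0.038 m or y of marker_2_mid in the frame of case_1 above 0.038 m or z of marker_2_mid in the frame of case_1 below 0.056 m or z of marker_2_mid in the frame of case_1 above 0.095 m) and (distance of catch_1_top from where it was at the start of the episode above 0.0025 m or x of marker_3_mid in the frame of case_1 below -0.058 m or x of marker_3_mid in the frame of case_1 above 0.058 m or y of marker_3_mid in the frame of case_1 below -0.038 m or y of marker_3_mid in the frame of case_1 above 0.038 m or z of marker_3_mid in the frame of case_1 below 0.056 m or z of marker_3_mid in the frame of case_1 above 0.095 m) and (x of any of marker_1_mid, marker_2_mid in the frame of case_1 below -0.058 m or x of any of marker_1_mid, marker_2_mid in the frame of case_1 above 0.058 m or y of any of marker_1_mid, marker_2_mid in the frame of case_1 below -0.038 m or y of any of marker_1_mid, marker_2_mid in the frame of case_1 above 0.038 m or z of any of marker_1_mid, marker_2_mid in the frame of case_1 below 0.056 m or z of any of marker_1_mid, marker_2_mid in the frame of case_1 above 0.095 m) and (x of any of marker_1_mid, marker_3_mid in the frame of case_1 below -0.058 m or x of any of marker_1_mid, marker_3_mid in the frame of case_1 above 0.058 m or y of any of marker_1_mid, marker_3_mid in the frame of case_1 below -0.038 m or y of any of marker_1_mid, marker_3_mid in the frame of case_1 above 0.038 m or z of any of marker_1_mid, marker_3_mid in the frame of case_1 below 0.056 m or z of any of marker_1_mid, marker_3_mid in the frame of case_1 above 0.095 m) and (x of any of marker_2_mid, marker_3_mid in the frame of case_1 below -0.058 m or x of any of marker_2_mid, marker_3_mid in the frame of case_1 above 0.058 m or y of any of marker_2_mid, marker_3_mid in the frame of case_1 below -0.038 m or y of any of marker_2_mid, marker_3_mid in the frame of case_1 above 0.038 m or z of any of marker_2_mid, marker_3_mid in the frame of case_1 below 0.056 m or z of any of marker_2_mid, marker_3_mid in the frame of case_1 above 0.095 m) and (distance of catch_2_top from where it was at the start of the episode below 0.0025 m or (x of marker_1_mid in the frame of case_2 between -0.058 and 0.058 m and y of marker_1_mid in the frame of case_2 between -0.038 and 0.038 m and z of marker_1_mid in the frame of case_2 between 0.056 and 0.095 m) or (x of marker_2_mid in the frame of case_2 between -0.058 and 0.058 m and y of marker_2_mid in the frame of case_2 between -0.038 and 0.038 m and z of marker_2_mid in the frame of case_2 between 0.056 and 0.095 m) or (x of marker_3_mid in the frame of case_2 between -0.058 and 0.058 m and y of marker_3_mid in the frame of case_2 between -0.038 and 0.038 m and z of marker_3_mid in the frame of case_2 between 0.056 and 0.095 m)) and (distance of catch_2_top from where it was at the start of the episode above 0.0025 m or x of marker_1_mid in the frame of case_2 below -0.058 m or x of marker_1_mid in the frame of case_2 above 0.058 m or y of marker_1_mid in the frame of case_2 below -0.038 m or y of marker_1_mid in the frame of case_2 above 0.038 m or z of marker_1_mid in the frame of case_2 below 0.056 m or z of marker_1_mid in the frame of case_2 above 0.095 m) and (distance of catch_2_top from where it was at the start of the episode above 0.0025 m or x of marker_2_mid in the frame of case_2 below -0.058 m or x of marker_2_mid in the frame of case_2 above 0.058 m or y of marker_2_mid in the frame of case_2 below -0.038 m or y of marker_2_mid in the frame of case_2 above 0.038 m or z of marker_2_mid in the frame of case_2 below 0.056 m or z of marker_2_mid in the frame of case_2 above 0.095 m) and (distance of catch_2_top from where it was at the start of the episode above 0.0025 m or x of marker_3_mid in the frame of case_2 below -0.058 m or x of marker_3_mid in the frame of case_2 above 0.058 m or y of marker_3_mid in the frame of case_2 below -0.038 m or y of marker_3_mid in the frame of case_2 above 0.038 m or z of marker_3_mid in the frame of case_2 below 0.056 m or z of marker_3_mid in the frame of case_2 above 0.095 m) and (x of any of marker_1_mid, marker_2_mid in the frame of case_2 below -0.058 m or x of any of marker_1_mid, marker_2_mid in the frame of case_2 above 0.058 m or y of any of marker_1_mid, marker_2_mid in the frame of case_2 below -0.038 m or y of any of marker_1_mid, marker_2_mid in the frame of case_2 above 0.038 m or z of any of marker_1_mid, marker_2_mid in the frame of case_2 below 0.056 m or z of any of marker_1_mid, marker_2_mid in the frame of case_2 above 0.095 m) and (x of any of marker_1_mid, marker_3_mid in the frame of case_2 below -0.058 m or x of any of marker_1_mid, marker_3_mid in the frame of case_2 above 0.058 m or y of any of marker_1_mid, marker_3_mid in the frame of case_2 below -0.038 m or y of any of marker_1_mid, marker_3_mid in the frame of case_2 above 0.038 m or z of any of marker_1_mid, marker_3_mid in the frame of case_2 below 0.056 m or z of any of marker_1_mid, marker_3_mid in the frame of case_2 above 0.095 m) and (x of any of marker_2_mid, marker_3_mid in the frame of case_2 below -0.058 m or x of any of marker_2_mid, marker_3_mid in the frame of case_2 above 0.058 m or y of any of marker_2_mid, marker_3_mid in the frame of case_2 below -0.038 m or y of any of marker_2_mid, marker_3_mid in the frame of case_2 above 0.038 m or z of any of marker_2_mid, marker_3_mid in the frame of case_2 below 0.056 m or z of any of marker_2_mid, marker_3_mid in the frame of case_2 above 0.095 m) and (distance of catch_3_top from where it was at the start of the episode below 0.0025 m or (x of marker_1_mid in the frame of case_3 between -0.058 and 0.058 m and y of marker_1_mid in the frame of case_3 between -0.038 and 0.038 m and z of marker_1_mid in the frame of case_3 between 0.056 and 0.095 m) or (x of marker_2_mid in the frame of case_3 between -0.058 and 0.058 m and y of marker_2_mid in the frame of case_3 between -0.038 and 0.038 m and z of marker_2_mid in the frame of case_3 between 0.056 and 0.095 m) or (x of marker_3_mid in the frame of case_3 between -0.058 and 0.058 m and y of marker_3_mid in the frame of case_3 between -0.038 and 0.038 m and z of marker_3_mid in the frame of case_3 between 0.056 and 0.095 m)) and (distance of catch_3_top from where it was at the start of the episode above 0.0025 m or x of marker_1_mid in the frame of case_3 below -0.058 m or x of marker_1_mid in the frame of case_3 above 0.058 m or y of marker_1_mid in the frame of case_3 below -0.038 m or y of marker_1_mid in the frame of case_3 above 0.038 m or z of marker_1_mid in the frame of case_3 below 0.056 m or z of marker_1_mid in the frame of case_3 above 0.095 m) and (distance of catch_3_top from where it was at the start of the episode above 0.0025 m or x of marker_2_mid in the frame of case_3 below -0.058 m or x of marker_2_mid in the frame of case_3 above 0.058 m or y of marker_2_mid in the frame of case_3 below -0.038 m or y of marker_2_mid in the frame of case_3 above 0.038 m or z of marker_2_mid in the frame of case_3 below 0.056 m or z of marker_2_mid in the frame of case_3 above 0.095 m) and (distance of catch_3_top from where it was at the start of the episode above 0.0025 m or x of marker_3_mid in the frame of case_3 below -0.058 m or x of marker_3_mid in the frame of case_3 above 0.058 m or y of marker_3_mid in the frame of case_3 below -0.038 m or y of marker_3_mid in the frame of case_3 above 0.038 m or z of marker_3_mid in the frame of case_3 below 0.056 m or z of marker_3_mid in the frame of case_3 above 0.095 m) and (x of any of marker_1_mid, marker_2_mid in the frame of case_3 below -0.058 m or x of any of marker_1_mid, marker_2_mid in the frame of case_3 above 0.058 m or y of any of marker_1_mid, marker_2_mid in the frame of case_3 below -0.038 m or y of any of marker_1_mid, marker_2_mid in the frame of case_3 above 0.038 m or z of any of marker_1_mid, marker_2_mid in the frame of case_3 below 0.056 m or z of any of marker_1_mid, marker_2_mid in the frame of case_3 above 0.095 m) and (x of any of marker_1_mid, marker_3_mid in the frame of case_3 below -0.058 m or x of any of marker_1_mid, marker_3_mid in the frame of case_3 above 0.058 m or y of any of marker_1_mid, marker_3_mid in the frame of case_3 below -0.038 m or y of any of marker_1_mid, marker_3_mid in the frame of case_3 above 0.038 m or z of any of marker_1_mid, marker_3_mid in the frame of case_3 below 0.056 m or z of any of marker_1_mid, marker_3_mid in the frame of case_3 above 0.095 m) and (x of any of marker_2_mid, marker_3_mid in the frame of case_3 below -0.058 m or x of any of marker_2_mid, marker_3_mid in the frame of case_3 above 0.058 m or y of any of marker_2_mid, marker_3_mid in the frame of case_3 below -0.038 m or y of any of marker_2_mid, marker_3_mid in the frame of case_3 above 0.038 m or z of any of marker_2_mid, marker_3_mid in the frame of case_3 below 0.056 m or z of any of marker_2_mid, marker_3_mid in the frame of case_3 above 0.095 m) and ((height (world z) of each of marker_1_mid, marker_2_mid, marker_3_mid below 0.045 m and value of joint tally between -0.12 and 0.12 rad) or (height (world z) of each of marker_1_mid, marker_2_mid below 0.045 m and height (world z) of marker_3_mid above 0.045 m and value of joint tally between 0.28 and 0.52 rad) or (height (world z) of each of marker_1_mid, marker_3_mid below 0.045 m and height (world z) of marker_2_mid above 0.045 m and value of joint tally between 0.28 and 0.52 rad) or (height (world z) of marker_1_mid below 0.045 m and height (world z) of each of marker_2_mid, marker_3_mid above 0.045 m and value of joint tally between 0.68 and 0.92 rad) or (height (world z) of marker_1_mid above 0.045 m and height (world z) of each of marker_2_mid, marker_3_mid below 0.045 m and value of joint tally between 0.28 and 0.52 rad) or (height (world z) of each of marker_1_mid, marker_3_mid above 0.045 m and height (world z) of marker_2_mid below 0.045 m and value of joint tally between 0.68 and 0.92 rad) or (height (world z) of each of marker_1_mid, marker_2_mid above 0.045 m and height (world z) of marker_3_mid below 0.045 m and value of joint tally between 0.68 and 0.92 rad) or (height (world z) of each of marker_1_mid, marker_2_mid, marker_3_mid above 0.045 m and value of joint tally between 1.08 and 1.32 rad))); the robot touches nothing.
It fails at once if a bystander (small tape roll, terminal block) is shoved more than 5 cm (distance of any of tape_small, terminal from where it was at the start of the episode above 0.05 m).
Of case_1, case_2, case_3 only 2 to 3 are there at a start; the rules pass over those that are not, and their reading is None.
At some moment in a run one of marker_1, marker_2, marker_3 may be knocked a few centimetres aside while the robot is not near it.
Once in a run the grip may slacken for a moment while it holds something.
It also fails if it takes over 210 s, if anything falls off the work surface, if the arm or the gripper's body presses on something with over 40 N, if the wrist force passes 120 N, or if a joint passes its speed limit or range.

### The arm

A 6-joint arm with a two-finger parallel gripper is mounted at the origin on a cart in front of the work surface, level with it; the furniture and walls round the work are solid. World frame = base frame: x ahead of the robot, y to its left, z up, the work surface at z = 0. Lengths are in m, angles in rad, forces in N, time in s.
With the tool pointing down it reaches from about 0.325 to 0.9 m from the base axis. Payload 6.1 kg.
Tool frame: the origin (TCP) lies midway between the tips of the shut fingers; the grasp point (between the pads) lies 19 mm behind it (env.grip_point_offset is the distance from the TCP to the grasp point, in m); z points along the fingers, y is the line along which they close (so a half turn about z gives the same grasp; the last joint's range is limited). The gripper opens to 87 mm and grips with 3 to 60 N. Pads are 19 mm wide; open, the fingers measure 117 mm over their backs; the gripper's body (75 mm by 190 mm) begins 51 mm behind the grasp point.
Start: joints at [1.142, 0.22, 1.526, -0, 1.395, -0.126], TCP at [0.186, 0.597, 0.201] pointing down, gripper open.
Joint ranges: [-2.98, 2.98], [-0.91, 2.08], [0.09, 2.57], [-1.24, 4.39], [0.2, 2.65], [-2.68, 2.68]. Speed limits (rad/s): [2.57, 2.57, 3.01, 3.14, 3.14, 3.14].

### API

Orientations are given as a rotation vector (axis times angle).
In Python, from plant import status, cams, close_job, models, env gives the robot as it stands.
- The arm moves only by the tool send_rows, never from a script. Its argument "steps" is a list of rows, each an object with "delta_rot": the turn, a rotation vector about the tool's x, y, z in units of 6 degrees (1.0 is 6 degrees), a list of three; "delta_pos": the shift along the tool's x, y, z in m, a list of three; "jaw": the finger opening in m, from 0 to 0.087. In form: [{"delta_rot": [rx, ry, rz], "delta_pos": [dx, dy, dz], "jaw": jaw}, ...]. A call has exactly 10 rows; each row is the pose to reach, as a shift and turn from the pose commanded when the call began, along the tool's axes at that moment; what a row does not reach only later rows make up. A row lasts 1/8 s, in which the tool goes at most 62.5 mm and 10.7 degrees, less where a joint would pass 70% of its speed; a pose out of reach is approached as far as the arm can. A call with a gripper value outside its range is refused whole. The fingers move at their own pace and stop on an object; "grip_force" is the grip in N (left out, the last holds). Time passes only in rows, so rows that repeat a pose let the fingers close, or fill a call up. It gives the time, the measured TCP pose, the force, the opening and the grip force at its end, in the units of the state.
- status.observe(): the state, without advancing time (a new reading comes with each control period).
- cams.camera(name): name is "scene" or "side" or "wrist"; returns the picture (420x560x3 uint8, red, green, blue); there is no depth.
- cams.calibration(name): a dict with "fx", "fy", "cx", "cy" (pixels), "distortion" ([k1, k2, p1, p2, k3] as OpenCV has them; the pictures are not rectified), "position" and "rotation" of the camera in the world. Camera axes: x right, y down, z forward; pixel columns grow to the right and rows downward; lengths in m; the calibration is good to about 2 mm. A picture is of the moment at which its call begins: read the wrist's pose just before it. calibration takes no time and is no camera call; for the wrist camera it gives the pose at the moment of the call.
- close_job(): hands the job in; it is judged then, once.
Trained networks look in the newest picture that a camera, given by its name, has taken for a name from the list of things; names that differ only in an ending like _2 or _b are one class to them, and where a whole thing is asked for, a point or a joint stands for the part that bears it (a point fixed in the world has none). Each returns a list of dicts, best first, with "p" (0 to 1); they miss things now and then, are a little off and sometimes report something else, mostly with a low value. They report only what shows in the picture. A call takes as long as a camera call. They do not tell look-alikes from the thing itself.
- models.recognise(label, camera): "xy" ([column, row] as shares, 0 to 1, of the picture: columns of its width, rows of its height, amid what is visible of it).
The state is a dict: "time_s": time; "q": joint angles; "dq": joint speeds; "joint_torque": joint torques, N m; "eef_pos": TCP position; "eef_rot": TCP orientation; "force": force on the tool from outside, world axes, zero at the start; "wrist_torque": the same for the moment, N m; "opening": opening from 0.0 (shut) to 1.0 (fully open); "grip_force": force on a finger pad.
Only numpy, scipy, OpenCV 4.12 (cv2) and the standard library are available. Lean on these libraries where they do the work, as an engineer would, in place of code of your own. Each camera call takes 0.05 s, during which the arm holds its last target. There are 200 camera calls.

## Working session

There is one attempt and no reset: what is moved stays moved. The work goes in short steps, Python scripts to look and compute and a tool call to move; the robot and the scene stay as the last step left them, time stands still between calls to the robot, and variables do not carry over. Pictures are saved under pics/ and viewed, at most 14 in all, crops included, and the job is handed in when it is done.

Besides the shell and the picture viewer there is one more tool, called after "Request:" as name(argument=value, ...), one argument or row to a line, values as JSON. send_rows: Moves the arm, as the interface text tells. Its arguments: {"type":"object","properties":{"steps":{"type":"array","items":{"type":"object","properties":{"delta_rot":{"type":"array","items":{"type":"number"}},"delta_pos":{"type":"array","items":{"type":"number"}},"jaw":{"type":"number"}}}},"grip_force":{"type":"number"}},"required":["steps"]}

```bash
ls; mkdir -p pics
cat > h.py <<'E'
import numpy as np, cv2
from scipy.spatial.transform import Rotation as R
from plant import status, cams, close_job, models, env
def shot(name,fn=None):
    im=cams.camera(name); c=cams.calibration(name)
    if fn: cv2.imwrite('pics/'+fn,cv2.cvtColor(im,cv2.COLOR_RGB2BGR))
    return im,c
def Rm(c):
    r=np.array(c['rotation'],float)
    return r if r.shape==(3,3) else R.from_rotvec(r).as_matrix()
def ray(c,px):
    K=np.array([[c['fx'],0,c['cx']],[0,c['fy'],c['cy']],[0,0,1]])
    p=cv2.undistortPoints(np.array([[px]],float),K,np.array(c['distortion'],float))[0,0]
    return np.array(c['position'],float),Rm(c)@np.array([p[0],p[1],1.])
def onz(c,px,z):
    o,d=ray(c,px); return o+d*(z-o[2])/d[2]
def proj(c,P):
    K=np.array([[c['fx'],0,c['cx']],[0,c['fy'],c['cy']],[0,0,1]]); r=Rm(c)
    return cv2.projectPoints(np.array([P],float),cv2.Rodrigues(r.T)[0],-r.T@np.array(c['position'],float),K,np.array(c['distortion'],float))[0][0,0]
def st():
    s=status.observe(); print(round(s['time_s'],2),'pos',np.round(s['eef_pos'],4),'rot',np.round(s['eef_rot'],3),'F',np.round(s['force'],1),'op',round(s['opening'],3),'gf',round(s['grip_force'],1)); return s
E
python3 - <<'E'
from h import *
s=st(); print(env.grip_point_offset, np.round(R.from_rotvec(s['eef_rot']).as_matrix(),3))
Z={'fin_1':.0645,'catch_1_top':.056,'marker_1_mid':.009,'tally_grip':.06,'tape_small':.01,'terminal':.01}
for n in ['scene','side']:
    im,c=shot(n,n+'0.png'); print(n,c['position'])
    for l,z in Z.items():
        for d in models.recognise(l,n):
            if d['p']>.25:
                px=np.array(d['xy'])*[560,420]; print(l,round(d['p'],2),px.round(),onz(c,px,z).round(3))
a=cv2.imread('pics/scene0.png');b=cv2.imread('pics/side0.png')
cv2.imwrite('pics/both.png',cv2.resize(np.vstack([a,b]),(800,1200))[:1200])
E
```

```text
pics
0.0 pos [0.1861 0.5959 0.2001] rot [-4.740e-01 -3.105e+00  3.000e-03] F [-0.  -0.6 -0.3] op 0.998 gf 0.0
0.0187 [[-0.955  0.298 -0.001]
 [ 0.298  0.955 -0.002]
 [ 0.    -0.002 -1.   ]]
scene [ 0.06360634 -0.53139331  0.66071182]
fin_1 0.76 [198. 228.] [ 0.472 -0.092  0.064]
fin_1 0.56 [252. 251.] [ 0.475 -0.216  0.064]
catch_1_top 0.75 [238. 261.] [ 0.448 -0.204  0.056]
catch_1_top 0.64 [253. 255.] [ 0.475 -0.219  0.056]
catch_1_top 0.53 [250. 248.] [ 0.485 -0.205  0.056]
catch_1_top 0.52 [267. 186.] [ 0.654 -0.137  0.056]
marker_1_mid 0.67 [171. 209.] [0.527 0.04  0.009]
tally_grip 0.89 [266. 187.] [ 0.647 -0.139  0.06 ]
tally_grip 0.6 [198. 224.] [ 0.483 -0.082  0.06 ]
terminal 0.53 [302. 184.] [ 0.745 -0.174  0.01 ]
side [-0.12564408  0.5015886   0.54425589]
fin_1 0.68 [267. 262.] [ 0.465 -0.064  0.064]
fin_1 0.64 [312. 242.] [ 0.461 -0.178  0.064]
marker_1_mid 0.8 [202. 296.] [0.523 0.037 0.009]
marker_1_mid 0.77 [379. 272.] [ 0.358 -0.262  0.009]
marker_1_mid 0.68 [318. 195.] [ 0.689 -0.456  0.009]
marker_1_mid 0.56 [276. 221.] [ 0.653 -0.272  0.009]
marker_1_mid 0.56 [218. 229.] [ 0.71  -0.149  0.009]
tally_grip 0.83 [217. 226.] [ 0.641 -0.093  0.06 ]
tape_small 0.71 [330. 213.] [ 0.595 -0.394  0.01 ]
tape_small 0.26 [275. 233.] [ 0.61  -0.227  0.01 ]
```

View pics/scene0.png

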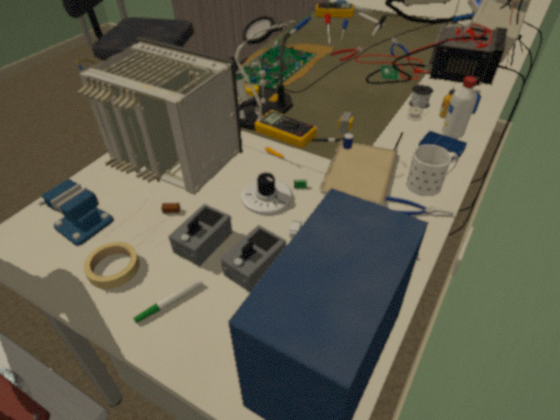

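View pics/side0.png

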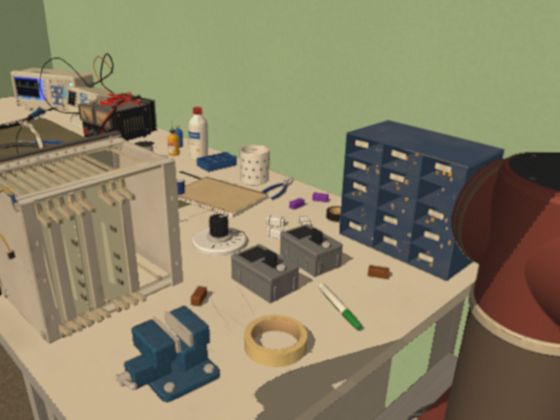

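The pictures show two grey cases: scene (200,235) and (255,255). The dial is at (266,190). Brown bars at (171,208) and (379,272) in the two views, and purple ones at side (297,203) and (320,197), are look-alikes. The aluminium bars seem to be at side (276,224) and (305,222). I'll move the wrist camera over the row.

Request:
send_rows(
  steps=[
    {"delta_pos": [-0.03,-0.04,-0.08],"delta_rot": [0,0,-1],"jaw": 0.087},
    {"delta_pos": [-0.06,-0.08,-0.14],"delta_rot": [0,0,-2],"jaw": 0.087},
    {"delta_pos": [-0.1,-0.14,-0.17],"delta_rot": [0,0,-2.88],"jaw": 0.087},
    {"delta_pos": [-0.14,-0.2,-0.2],"delta_rot": [0,0,-2.88],"jaw": 0.087},
    {"delta_pos": [-0.18,-0.25,-0.2],"delta_rot": [0,0,-2.88],"jaw": 0.087},
    {"delta_pos": [-0.21,-0.3,-0.2],"delta_rot": [0,0,-2.88],"jaw": 0.087},
    {"delta_pos": [-0.25,-0.35,-0.2],"delta_rot": [0,0,-2.88],"jaw": 0.087},
    {"delta_pos": [-0.28,-0.4,-0.2],"delta_rot": [0,0,-2.88],"jaw": 0.087},
    {"delta_pos": [-0.32,-0.45,-0.2],"delta_rot": [0,0,-2.88],"jaw": 0.087},
    {"delta_pos": [-0.35,-0.5,-0.2],"delta_rot": [0,0,-2.88],"jaw": 0.087},
  ],
  grip_force=20,
)

```text
time_s: 1.95
eef_pos: [0.3547, 0.0703, 0.4011]
eef_rot: [0.001, 3.14, 0.0]
force: [1.6, 0.3, -1.2]
opening: 1.0
grip_force: 0.0
```

Run:
```python
from h import *
s=st(); print(np.round(s['q'],2)); M=R.from_rotvec(s['eef_rot']).as_matrix(); print(M.round(3))
im,c=shot('wrist','w1.png'); print(c['position'],Rm(c).round(2))
print('local',M.T@(np.array(c['position'])-s['eef_pos']))
side=cams.calibration('side')
for p in [(342,240),(478,268)]: print('cab',onz(side,p,0))
for p in [(350,128),(497,160)]: print('cabtop', onz(side,p,.3))
```

```text
1.95 pos [0.3547 0.0703 0.4011] rot [1.00e-03 3.14e+00 0.00e+00] F [ 1.6  0.3 -1.2] op 1.0 gf 0.0
[-0.02 -0.48  1.79  0.    1.83 -1.59]
[[-1.     0.001  0.002]
 [ 0.001  1.     0.   ]
 [-0.002  0.    -1.   ]]
[0.2725287  0.06561249 0.58352177] [[ 0.01  0.95  0.3 ]
 [ 1.   -0.01 -0.01]
 [-0.01  0.3  -0.95]]
local [ 0.08183167 -0.00478575 -0.18256669]
cab [ 0.50152976 -0.32626124  0.        ]
cab [ 0.23792674 -0.43605154  0.        ]
cabtop [ 0.39872977 -0.1881079   0.3       ]
cabtop [ 0.15992777 -0.22234492  0.3       ]
```

Request:
send_rows(
  steps=[
    {"delta_pos": [-0.02,-0.05,0],"delta_rot": [0,0,0],"jaw": 0.087},
    {"delta_pos": [-0.04,-0.1,0],"delta_rot": [0,0,0],"jaw": 0.087},
    {"delta_pos": [-0.05,-0.15,0],"delta_rot": [0,0,0],"jaw": 0.087},
    {"delta_pos": [-0.05,-0.2,0],"delta_rot": [0,0,0],"jaw": 0.087},
    {"delta_pos": [-0.05,-0.2,0],"delta_rot": [0,0,0],"jaw": 0.087},
    {"delta_pos": [-0.05,-0.2,0],"delta_rot": [0,0,0],"jaw": 0.087},
    {"delta_pos": [-0.05,-0.2,0],"delta_rot": [0,0,0],"jaw": 0.087},
    {"delta_pos": [-0.05,-0.2,0],"delta_rot": [0,0,0],"jaw": 0.087},
    {"delta_pos": [-0.05,-0.2,0],"delta_rot": [0,0,0],"jaw": 0.087},
    {"delta_pos": [-0.05,-0.2,0],"delta_rot": [0,0,0],"jaw": 0.087},
  ],
)

```text
time_s: 3.25
eef_pos: [0.4043, -0.1275, 0.4007]
eef_rot: [0.001, 3.141, -0.0]
force: [0.3, 0.0, 0.4]
opening: 1.0
grip_force: 0.0
```

Run:
```python
from h import *
s=st(); print(np.round(s['q'],2))
im,c=shot('wrist','w2.png')
Z={'fin_1':.07,'catch_1_top':.056,'case_1':.03,'marker_1_mid':.009,'tally_grip':.06,'tape_small':.01,'terminal':.01}
for l,z in Z.items():
    for d in models.recognise(l,'wrist'):
        if d['p']>.25:
            px=np.array(d['xy'])*[560,420]; print(l,round(d['p'],2),px.round(),onz(c,px,z).round(3))
```

```text
3.25 pos [ 0.4043 -0.1275  0.4007] rot [ 1.000e-03  3.141e+00 -0.000e+00] F [0.3 0.  0.4] op 1.0 gf 0.0
[-0.49 -0.32  1.68 -0.    1.78 -2.06]
fin_1 0.85 [311. 209.] [ 0.48  -0.076  0.07 ]
fin_1 0.66 [243. 208.] [ 0.479 -0.199  0.07 ]
fin_1 0.26 [240. 207.] [ 0.477 -0.205  0.07 ]
case_1 0.64 [308. 207.] [ 0.49  -0.078  0.03 ]
marker_1_mid 0.61 [211. 137.] [ 0.357 -0.263  0.009]
marker_1_mid 0.52 [368. 220.] [0.524 0.048 0.009]
marker_1_mid 0.49 [221. 277.] [ 0.655 -0.263  0.009]
tally_grip 0.67 [285. 287.] [ 0.649 -0.123  0.06 ]
tape_small 0.7 [310. 210.] [ 0.501 -0.072  0.01 ]
tape_small 0.68 [157. 248.] [ 0.586 -0.394  0.01 ]
tape_small 0.43 [309. 188.] [ 0.455 -0.076  0.01 ]
```

View pics/w2.png

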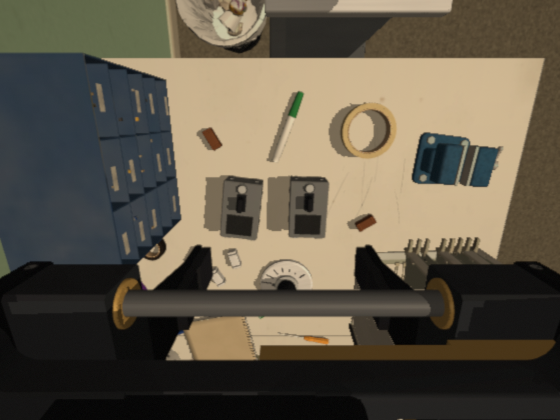

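Wrist view: the cases are at (241,208) and (309,207). The catches are at (244,187) and (309,188). The dial is at (287,280). The silver bars are at (233,257) and (217,277); the brown ones at (211,138) and (366,222) are the decoys. I'll drop in over case_2 and look from close by.

Request:
send_rows(
  steps=[
    {"delta_pos": [-0.01,0.01,0.05],"delta_rot": [0,0,0],"jaw": 0.05},
    {"delta_pos": [-0.025,0.025,0.1],"delta_rot": [0,0,0],"jaw": 0.05},
    {"delta_pos": [-0.04,0.04,0.15],"delta_rot": [0,0,0],"jaw": 0.05},
    {"delta_pos": [-0.066,0.05,0.2],"delta_rot": [0,0,0],"jaw": 0.05},
    {"delta_pos": [-0.066,0.05,0.25],"delta_rot": [0,0,0],"jaw": 0.05},
    {"delta_pos": [-0.066,0.05,0.25],"delta_rot": [0,0,0],"jaw": 0.05},
    {"delta_pos": [-0.066,0.05,0.25],"delta_rot": [0,0,0],"jaw": 0.05},
    {"delta_pos": [-0.066,0.05,0.25],"delta_rot": [0,0,0],"jaw": 0.05},
    {"delta_pos": [-0.066,0.05,0.25],"delta_rot": [0,0,0],"jaw": 0.05},
    {"delta_pos": [-0.066,0.05,0.25],"delta_rot": [0,0,0],"jaw": 0.05},
  ],
)

```text
time_s: 4.9
eef_pos: [0.4709, -0.0782, 0.1517]
eef_rot: [0.002, 3.14, -0.001]
force: [-0.5, -0.2, -0.0]
opening: 0.575
grip_force: 0.0
```

Run:
```python
from h import *
s=st(); print(np.round(s['q'],2))
im,c=shot('wrist','w3.png')
Z={'fin_1':.077,'catch_1_top':.057,'case_1':.03,'marker_1_mid':.009}
for l,z in Z.items():
    for d in models.recognise(l,'wrist'):
        if d['p']>.25:
            px=np.array(d['xy'])*[560,420]; print(l,round(d['p'],2),px.round(),onz(c,px,z).round(3))
print(proj(c,s['eef_pos']))
```

```text
4.9 pos [ 0.4709 -0.0782  0.1517] rot [ 2.00e-03  3.14e+00 -1.00e-03] F [-0.5 -0.2 -0. ] op 0.575 gf 0.0
[-0.33 -0.1   1.96 -0.    1.28 -1.9 ]
fin_1 0.87 [158. 215.] [ 0.473 -0.192  0.077]
fin_1 0.43 [158. 213.] [ 0.471 -0.192  0.077]
fin_1 0.4 [ 14. 266.] [ 0.525 -0.338  0.077]
case_1 0.98 [158. 213.] [ 0.486 -0.212  0.03 ]
case_1 0.74 [284. 215.] [ 0.488 -0.076  0.03 ]
marker_1_mid 0.98 [100.  89.] [ 0.36  -0.264  0.009]
marker_1_mid 0.76 [385. 238.] [0.524 0.044 0.009]
marker_1_mid 0.45 [ 80. 346.] [ 0.682 -0.352  0.009]
[281.20226046 247.43447669]
```

View pics/w3.png

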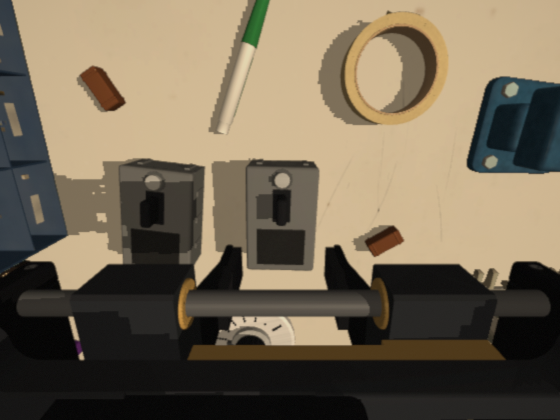

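Case 2: catch (282,180), fin (282,207), lid corners (248,165), (317,165), (247,268), (315,268). Case 3: catch (153,182), fin (150,208), slightly turned. The dial is at the bottom.

Run:
```python
from h import *
c=cams.calibration('wrist')
for n,p,z in [('c2',(282,180),.056),('c3',(153,182),.056),('2FL',(248,165),.052),('2FR',(317,165),.052),('2BL',(247,268),.052),('2BR',(315,268),.052),('3FL',(121,165),.052),('3FR',(203,168),.052),('2lblF',(282,231),.052),('3lblFL',(132,231),.052),('3lblFR',(180,233),.052),('2lblFL',(257,231),.052),('2lblFR',(305,231),.052)]:
    print(n,onz(c,p,z).round(4))
for P in [(0.475,-.0765,.077),(0.475,-.0765,.052)]: print(proj(c,P))
im=cv2.imread('pics/w3.png')[150:280,110:330]; cv2.imwrite('pics/w3c.png',cv2.resize(im,None,fx=3.6,fy=3.6,interpolation=cv2.INTER_CUBIC))
```

```text
c2 [ 0.4439 -0.0778  0.056 ]
c3 [ 0.4458 -0.2011  0.056 ]
2FL [ 0.4302 -0.1102  0.052 ]
2FR [ 0.4303 -0.0444  0.052 ]
2BL [ 0.5399 -0.1152  0.052 ]
2BR [ 0.5399 -0.0428  0.052 ]
3FL [ 0.4301 -0.2312  0.052 ]
3FR [ 0.4331 -0.1533  0.052 ]
2lblF [ 0.4977 -0.0779  0.052 ]
3lblFL [ 0.4976 -0.2312  0.052 ]
3lblFR [ 0.4998 -0.1823  0.052 ]
2lblFL [ 0.4976 -0.1034  0.052 ]
2lblFR [ 0.4977 -0.0544  0.052 ]
[283.3805823  217.98975862]
[283.36109704 209.83505668]
```

View pics/w3c.png

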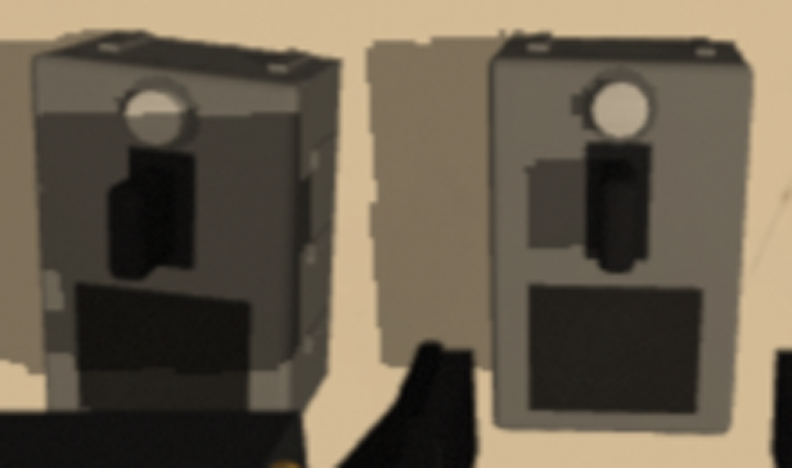

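Request:
send_rows(
  steps=[
    {"delta_pos": [0,0,0.03],"delta_rot": [0,0,0],"jaw": 0.045},
    {"delta_pos": [0,0,0.05],"delta_rot": [0,0,0],"jaw": 0.045},
    {"delta_pos": [0,0,0.07],"delta_rot": [0,0,0],"jaw": 0.045},
    {"delta_pos": [0,0,0.085],"delta_rot": [0,0,0],"jaw": 0.045},
    {"delta_pos": [0,0,0.095],"delta_rot": [0,0,0],"jaw": 0.045},
    {"delta_pos": [0,0,0.095],"delta_rot": [0,0,0],"jaw": 0.045},
    {"delta_pos": [0,0,0.095],"delta_rot": [0,0,0],"jaw": 0.0},
    {"delta_pos": [0,0,0.095],"delta_rot": [0,0,0],"jaw": 0.0},
    {"delta_pos": [0,0,0.095],"delta_rot": [0,0,0],"jaw": 0.0},
    {"delta_pos": [0,0,0.095],"delta_rot": [0,0,0],"jaw": 0.0},
  ],
  grip_force=25,
)

```text
time_s: 6.4
eef_pos: [0.4705, -0.078, 0.0559]
eef_rot: [0.002, 3.141, -0.0]
force: [0.6, -0.5, 1.3]
opening: 0.152
grip_force: 0.6
```

Request:
send_rows(
  steps=[
    {"delta_pos": [0,0,0],"delta_rot": [0,0,0],"jaw": 0.0},
    {"delta_pos": [0,0,0],"delta_rot": [0,0,0],"jaw": 0.0},
    {"delta_pos": [0,0,-0.002],"delta_rot": [0,0,0],"jaw": 0.0},
    {"delta_pos": [0,0,-0.003],"delta_rot": [0,0,0],"jaw": 0.0},
    {"delta_pos": [0,0,-0.004],"delta_rot": [0,0,0],"jaw": 0.0},
    {"delta_pos": [0,0,-0.005],"delta_rot": [0,0,0],"jaw": 0.0},
    {"delta_pos": [0,0,-0.006],"delta_rot": [0,0,0],"jaw": 0.0},
    {"delta_pos": [0,0,-0.006],"delta_rot": [0,0,0],"jaw": 0.0},
    {"delta_pos": [0,0,-0.006],"delta_rot": [0,0,0],"jaw": 0.0},
    {"delta_pos": [0,0,-0.006],"delta_rot": [0,0,0],"jaw": 0.0},
  ],
)

```text
time_s: 7.65
eef_pos: [0.4703, -0.0779, 0.0616]
eef_rot: [-0.002, -3.141, -0.0]
force: [0.7, -0.5, 0.7]
opening: 0.007
grip_force: 0.0
```

Run:
```python
from h import *
s=st()
im,c=shot('wrist','w4.png'); print(proj(c,s['eef_pos']))
im,c2=shot('side','s4.png'); print(proj(c2,s['eef_pos']))
a=cv2.imread('pics/w4.png')[120:330,130:430]; b=cv2.imread('pics/s4.png')[150:360,170:470]
cv2.imwrite('pics/a4.png',cv2.resize(np.hstack([a,b]),(800,280)))
```

```text
7.65 pos [ 0.4703 -0.0779  0.0616] rot [-2.000e-03 -3.141e+00 -0.000e+00] F [ 0.7 -0.5  0.7] op 0.007 gf 0.0
[281.36469254 246.88704835]
[270.17234045 259.62577118]
```

View pics/a4.png

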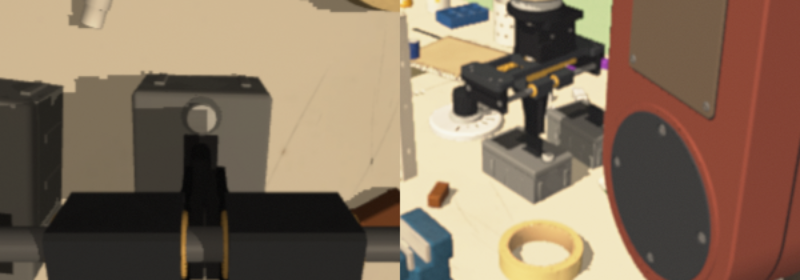

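Run:
```python
from h import *
c=cams.calibration('wrist'); print(c['position'], c['fx'],c['fy'],c['cx'],c['cy'],c['distortion'])
print(onz(c,(282,208.5),.056), onz(c,(231,188),.052),onz(c,(332,188),.052))
a=cv2.imread('pics/w4.png')[170:310,200:370]
a=cv2.convertScaleAbs(a,alpha=1.8,beta=20)
cv2.imwrite('pics/a5.png',cv2.resize(a,None,fx=4.2,fy=4.2,interpolation=cv2.INTER_CUBIC))
```

```text
[ 0.38664254 -0.07667083  0.24462852] 295.75089779613876 295.75089779613876 283.02197936152146 210.70989217896198 [-0.00064269  0.          0.          0.          0.        ]
[ 0.4448686  -0.07745998  0.056     ] [ 0.43177263 -0.11147253  0.052     ] [ 0.43181304 -0.04410282  0.052     ]
```

View pics/a5.png

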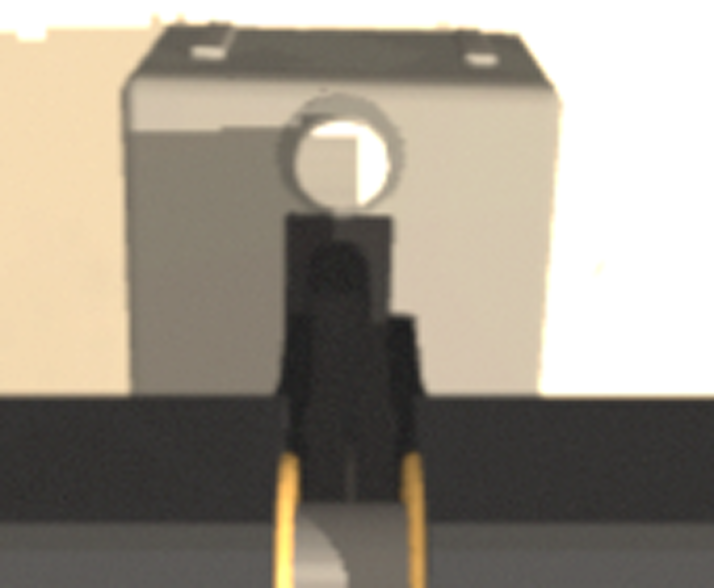

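Request:
send_rows(
  steps=[
    {"delta_pos": [0,0,0],"delta_rot": [0,0,0],"jaw": 0.04},
    {"delta_pos": [0,0,0],"delta_rot": [0,0,0],"jaw": 0.04},
    {"delta_pos": [0,0,0],"delta_rot": [0,0,0],"jaw": 0.04},
    {"delta_pos": [0,0,0],"delta_rot": [0,0,0],"jaw": 0.04},
    {"delta_pos": [0,0,0.003],"delta_rot": [0,0,0],"jaw": 0.04},
    {"delta_pos": [0,0,0.006],"delta_rot": [0,0,0],"jaw": 0.04},
    {"delta_pos": [0,0,0.006],"delta_rot": [0,0,0],"jaw": 0.005},
    {"delta_pos": [0,0,0.006],"delta_rot": [0,0,0],"jaw": 0.005},
    {"delta_pos": [0,0,0.006],"delta_rot": [0,0,0],"jaw": 0.005},
    {"delta_pos": [0,0,0.006],"delta_rot": [0,0,0],"jaw": 0.005},
  ],
  grip_force=25,
)

```text
time_s: 9.0
eef_pos: [0.4707, -0.0784, 0.056]
eef_rot: [0.002, 3.141, -0.001]
force: [-0.0, -1.2, 1.0]
opening: 0.109
grip_force: 0.4
```

Run:
```python
from h import *
s=st()
im,c=shot('wrist','w6.png')
a=cv2.imread('pics/w6.png')[200:300,220:345]
b=cv2.imread('pics/w3.png')[160:260,220:345]
f=lambda a:cv2.resize(cv2.LUT(a,(255*(np.arange(256)/255.)**.5).astype(np.uint8)),None,fx=3.1,fy=3.1,interpolation=cv2.INTER_CUBIC)
cv2.imwrite('pics/a6.png',np.hstack([f(a),f(b)]))
st()
```

```text
9.0 pos [ 0.4707 -0.0784  0.056 ] rot [ 2.000e-03  3.141e+00 -1.000e-03] F [-0.  -1.2  1. ] op 0.109 gf 0.4
9.05 pos [ 0.4707 -0.0783  0.056 ] rot [ 2.000e-03  3.141e+00 -1.000e-03] F [ 1.3 -1.7  1.2] op 0.086 gf 0.6
```

View pics/a6.png

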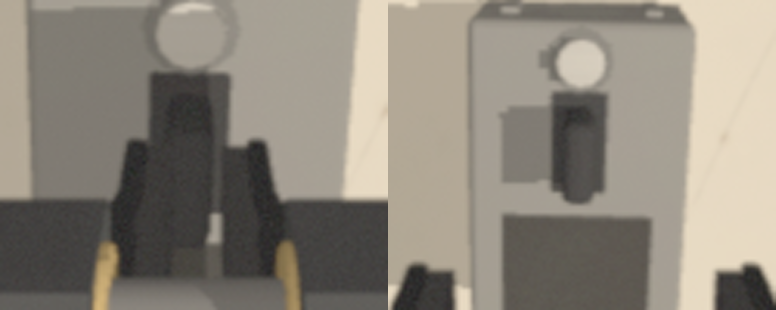

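Request:
send_rows(
  steps=[
    {"delta_pos": [0,0,0],"delta_rot": [0,0,0],"jaw": 0.0},
    {"delta_pos": [0,0,0],"delta_rot": [0,0,0],"jaw": 0.0},
    {"delta_pos": [0,0,0],"delta_rot": [0,0,0],"jaw": 0.0},
    {"delta_pos": [0,0,0],"delta_rot": [0,0,0],"jaw": 0.0},
    {"delta_pos": [0,0,0],"delta_rot": [0,0,0],"jaw": 0.0},
    {"delta_pos": [0,0,0],"delta_rot": [0,0,0],"jaw": 0.0},
    {"delta_pos": [0,0,0],"delta_rot": [0,0,0],"jaw": 0.0},
    {"delta_pos": [0,0,0],"delta_rot": [0,0,0],"jaw": 0.0},
    {"delta_pos": [0,0,0],"delta_rot": [0,0,0],"jaw": 0.0},
    {"delta_pos": [0,0,0],"delta_rot": [0,0,0],"jaw": 0.0},
  ],
  grip_force=25,
)

```text
time_s: 10.3
eef_pos: [0.4707, -0.078, 0.0559]
eef_rot: [0.002, 3.141, -0.0]
force: [1.3, -1.3, 5.9]
opening: 0.005
grip_force: 2.6
```

Run:
```python
from h import *
s=st()
im,c=shot('wrist','w7.png')
a=cv2.imread('pics/w7.png')[200:300,220:345]
f=lambda a:cv2.resize(cv2.LUT(a,(255*(np.arange(256)/255.)**.5).astype(np.uint8)),None,fx=4,fy=4,interpolation=cv2.INTER_CUBIC)
cv2.imwrite('pics/a7.png',f(a))
```

```text
10.3 pos [ 0.4707 -0.078   0.0559] rot [ 2.000e-03  3.141e+00 -0.000e+00] F [ 1.3 -1.3  5.9] op 0.005 gf 2.6
```

View pics/a7.png

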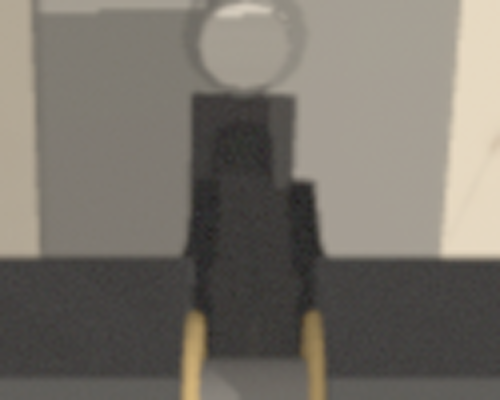

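Request:
send_rows(
  steps=[
    {"delta_pos": [0,0,0],"delta_rot": [0,0,0],"jaw": 0.04},
    {"delta_pos": [0,0,0],"delta_rot": [0,0,0],"jaw": 0.04},
    {"delta_pos": [0,0,0],"delta_rot": [0,0,0],"jaw": 0.04},
    {"delta_pos": [0,0,0],"delta_rot": [0,0,0],"jaw": 0.04},
    {"delta_pos": [0,0,0.001],"delta_rot": [0,0,0],"jaw": 0.04},
    {"delta_pos": [0,0,0.002],"delta_rot": [0,0,0],"jaw": 0.04},
    {"delta_pos": [0,0,0.003],"delta_rot": [0,0,0],"jaw": 0.04},
    {"delta_pos": [0,0,0.004],"delta_rot": [0,0,0],"jaw": 0.04},
    {"delta_pos": [0,0,0.004],"delta_rot": [0,0,0],"jaw": 0.04},
    {"delta_pos": [0,0,0.004],"delta_rot": [0,0,0],"jaw": 0.04},
  ],
  grip_force=40,
)

```text
time_s: 11.6
eef_pos: [0.4703, -0.0779, 0.0517]
eef_rot: [-0.002, -3.142, 0.0]
force: [-0.0, -0.6, 0.2]
opening: 0.457
grip_force: 0.0
```

Request:
send_rows(
  steps=[
    {"delta_pos": [0,0,0.001],"delta_rot": [0,0,0],"jaw": 0.04},
    {"delta_pos": [0,0,0.002],"delta_rot": [0,0,0],"jaw": 0.04},
    {"delta_pos": [0,0,0.003],"delta_rot": [0,0,0],"jaw": 0.04},
    {"delta_pos": [0,0,0.003],"delta_rot": [0,0,0],"jaw": 0.04},
    {"delta_pos": [0,0,0.003],"delta_rot": [0,0,0],"jaw": 0.02},
    {"delta_pos": [0,0,0.003],"delta_rot": [0,0,0],"jaw": 0.0},
    {"delta_pos": [0,0,0.003],"delta_rot": [0,0,0],"jaw": 0.0},
    {"delta_pos": [0,0,0.003],"delta_rot": [0,0,0],"jaw": 0.0},
    {"delta_pos": [0,0,0.003],"delta_rot": [0,0,0],"jaw": 0.0},
    {"delta_pos": [0,0,0.003],"delta_rot": [0,0,0],"jaw": 0.0},
  ],
  grip_force=40,
)

```text
time_s: 12.85
eef_pos: [0.4704, -0.08, 0.0487]
eef_rot: [0.002, 3.141, -0.006]
force: [-0.7, -9.1, -1.8]
opening: 0.11
grip_force: 40.0
```

Run:
```python
from h import *
s=st(); print(s.keys(), s['wrist_torque'])
```

```text
12.85 pos [ 0.4704 -0.08    0.0487] rot [ 2.000e-03  3.141e+00 -6.000e-03] F [-0.7 -9.1 -1.8] op 0.11 gf 40.0
dict_keys(['time_s', 'q', 'dq', 'joint_torque', 'eef_pos', 'eef_rot', 'force', 'wrist_torque', 'grip_force', 'opening']) [-1.42631177  0.18237463 -0.1901317 ]
```

Gripped now (9.6 mm opening, 40 N). Next I tug gently.

Request:
send_rows(
  steps=[
    {"delta_pos": [0,-0.002,-0.001],"delta_rot": [0,0,0],"jaw": 0.0},
    {"delta_pos": [0,-0.002,-0.002],"delta_rot": [0,0,0],"jaw": 0.0},
    {"delta_pos": [0,-0.002,-0.003],"delta_rot": [0,0,0],"jaw": 0.0},
    {"delta_pos": [0,-0.002,-0.004],"delta_rot": [0,0,0],"jaw": 0.0},
    {"delta_pos": [0,-0.002,-0.004],"delta_rot": [0,0,0],"jaw": 0.0},
    {"delta_pos": [0,-0.002,-0.005],"delta_rot": [0,0,0],"jaw": 0.0},
    {"delta_pos": [0,-0.002,-0.006],"delta_rot": [0,0,0],"jaw": 0.0},
    {"delta_pos": [0,-0.002,-0.006],"delta_rot": [0,0,0],"jaw": 0.0},
    {"delta_pos": [0,-0.002,-0.006],"delta_rot": [0,0,0],"jaw": 0.0},
    {"delta_pos": [0,-0.002,-0.006],"delta_rot": [0,0,0],"jaw": 0.0},
  ],
  grip_force=40,
)

```text
time_s: 14.1
eef_pos: [0.4724, -0.0801, 0.0545]
eef_rot: [0.002, 3.137, -0.001]
force: [11.5, -2.7, -13.3]
opening: 0.107
grip_force: 39.9
```

Request:
send_rows(
  steps=[
    {"delta_pos": [-0.002,0,-0.001],"delta_rot": [0,0.3,0],"jaw": 0.0},
    {"delta_pos": [-0.002,0,-0.002],"delta_rot": [0,0.5,0],"jaw": 0.0},
    {"delta_pos": [-0.002,0,-0.004],"delta_rot": [0,0.8,0],"jaw": 0.0},
    {"delta_pos": [-0.002,0,-0.006],"delta_rot": [0,1.1,0],"jaw": 0.0},
    {"delta_pos": [-0.003,0,-0.008],"delta_rot": [0,1.4,0],"jaw": 0.0},
    {"delta_pos": [-0.003,0,-0.01],"delta_rot": [0,1.6,0],"jaw": 0.0},
    {"delta_pos": [-0.003,0,-0.01],"delta_rot": [0,1.6,0],"jaw": 0.0},
    {"delta_pos": [-0.003,0,-0.01],"delta_rot": [0,1.6,0],"jaw": 0.0},
    {"delta_pos": [-0.003,0,-0.01],"delta_rot": [0,1.6,0],"jaw": 0.0},
    {"delta_pos": [-0.003,0,-0.01],"delta_rot": [0,1.6,0],"jaw": 0.0},
  ],
  grip_force=40,
)

```text
time_s: 15.35
eef_pos: [0.4745, -0.0803, 0.0645]
eef_rot: [-0.002, -2.976, 0.001]
force: [5.8, -4.3, -9.5]
opening: 0.11
grip_force: 39.9
```

Run:
```python
from h import *
s=st()
im,c=shot('wrist','w8.png'); im2,c2=shot('side','s8.png')
a=cv2.imread('pics/w8.png')[120:300,180:380]
b=cv2.imread('pics/s8.png')[190:310,210:343]
cv2.imwrite('pics/a8.png',np.hstack([cv2.resize(a,(400,360)),cv2.resize(b,(399,360),interpolation=cv2.INTER_CUBIC)]))
```

```text
15.35 pos [ 0.4745 -0.0803  0.0645] rot [-2.000e-03 -2.976e+00  1.000e-03] F [ 5.8 -4.3 -9.5] op 0.11 gf 39.9
```

View pics/a8.png

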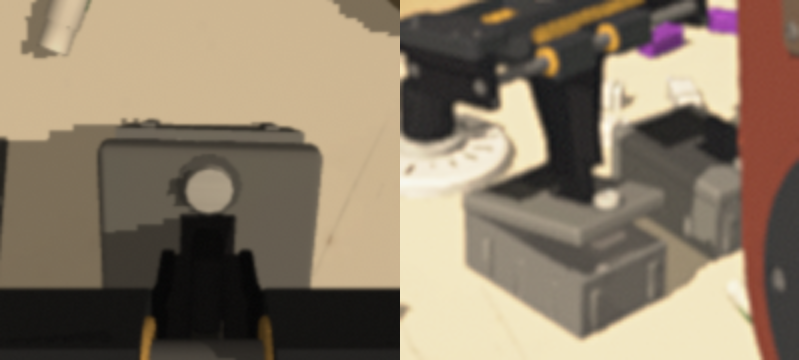

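The lid is clearly up, so case 2 is uncaught. I lower it, then release.

Request:
send_rows(
  steps=[
    {"delta_pos": [0.0003,0,0.003],"delta_rot": [0,-0.3,0],"jaw": 0.0},
    {"delta_pos": [0.0006,0,0.006],"delta_rot": [0,-0.6,0],"jaw": 0.0},
    {"delta_pos": [0.001,0,0.009],"delta_rot": [0,-0.9,0],"jaw": 0.0},
    {"delta_pos": [0.0015,0,0.012],"delta_rot": [0,-1.2,0],"jaw": 0.0},
    {"delta_pos": [0.0015,0,0.0155],"delta_rot": [0,-1.6,0],"jaw": 0.0},
    {"delta_pos": [0.0015,0,0.0155],"delta_rot": [0,-1.6,0],"jaw": 0.0},
    {"delta_pos": [0.0015,0,0.0155],"delta_rot": [0,-1.6,0],"jaw": 0.035},
    {"delta_pos": [0.0015,0,0.0155],"delta_rot": [0,-1.6,0],"jaw": 0.035},
    {"delta_pos": [0.0015,0,0.0155],"delta_rot": [0,-1.6,0],"jaw": 0.035},
    {"delta_pos": [0.0015,0,0.0155],"delta_rot": [0,-1.6,0],"jaw": 0.035},
  ],
)

```text
time_s: 16.7
eef_pos: [0.4691, -0.0798, 0.0495]
eef_rot: [-0.002, -3.141, -0.0]
force: [0.2, 0.5, 0.3]
opening: 0.385
grip_force: 0.0
```

Request:
send_rows(
  steps=[
    {"delta_pos": [0,0,-0.03],"delta_rot": [0,0,0],"jaw": 0.035},
    {"delta_pos": [0,0,-0.06],"delta_rot": [0,0,0],"jaw": 0.0},
    {"delta_pos": [0.026,0,-0.06],"delta_rot": [0,0,0],"jaw": 0.0},
    {"delta_pos": [0.026,0,-0.06],"delta_rot": [0,0,0],"jaw": 0.0},
    {"delta_pos": [0.026,0,-0.05],"delta_rot": [0,0,0],"jaw": 0.0},
    {"delta_pos": [0.026,0,-0.03],"delta_rot": [0,0,0],"jaw": 0.0},
    {"delta_pos": [0.026,0,-0.02],"delta_rot": [0,0,0],"jaw": 0.0},
    {"delta_pos": [0.026,0,-0.014],"delta_rot": [0,0,0],"jaw": 0.0},
    {"delta_pos": [0.026,0,-0.01],"delta_rot": [0,0,0],"jaw": 0.0},
    {"delta_pos": [0.026,0,-0.01],"delta_rot": [0,0,0],"jaw": 0.0},
  ],
)

```text
time_s: 17.95
eef_pos: [0.4434, -0.0799, 0.0596]
eef_rot: [-0.002, -3.142, -0.0]
force: [-0.0, -0.5, 0.2]
opening: 0.006
grip_force: 0.0
```

Request:
send_rows(
  steps=[
    {"delta_pos": [0,0,0.001],"delta_rot": [0,0,0],"jaw": 0.0},
    {"delta_pos": [0,0,0.002],"delta_rot": [0,0,0],"jaw": 0.0},
    {"delta_pos": [0,0,0.003],"delta_rot": [0,0,0],"jaw": 0.0},
    {"delta_pos": [0,0,0.004],"delta_rot": [0,0,0],"jaw": 0.0},
    {"delta_pos": [0,0,0.005],"delta_rot": [0,0,0],"jaw": 0.0},
    {"delta_pos": [0,0,0.006],"delta_rot": [0,0,0],"jaw": 0.0},
    {"delta_pos": [0,0,0.006],"delta_rot": [0,0,0],"jaw": 0.0},
    {"delta_pos": [0,0,0.006],"delta_rot": [0,0,0],"jaw": 0.0},
    {"delta_pos": [0,0,0.006],"delta_rot": [0,0,0],"jaw": 0.0},
    {"delta_pos": [0,0,0.006],"delta_rot": [0,0,0],"jaw": 0.0},
  ],
)

```text
time_s: 19.2
eef_pos: [0.4433, -0.0799, 0.0536]
eef_rot: [0.002, 3.142, -0.0]
force: [-0.3, 0.1, 0.3]
opening: 0.003
grip_force: 0.0
```

Request:
send_rows(
  steps=[
    {"delta_pos": [0,0,0.001],"delta_rot": [0,0,0],"jaw": 0.0},
    {"delta_pos": [0,0,0.002],"delta_rot": [0,0,0],"jaw": 0.0},
    {"delta_pos": [0,0,0.002],"delta_rot": [0,0,0],"jaw": 0.0},
    {"delta_pos": [0,0,0.003],"delta_rot": [0,0,0],"jaw": 0.0},
    {"delta_pos": [0,0,0.003],"delta_rot": [0,0,0],"jaw": 0.0},
    {"delta_pos": [0,0,0.004],"delta_rot": [0,0,0],"jaw": 0.0},
    {"delta_pos": [0,0,0.004],"delta_rot": [0,0,0],"jaw": 0.0},
    {"delta_pos": [0,0,0.004],"delta_rot": [0,0,0],"jaw": 0.0},
    {"delta_pos": [0,0,0.004],"delta_rot": [0,0,0],"jaw": 0.0},
    {"delta_pos": [0,0,0.004],"delta_rot": [0,0,0],"jaw": 0.0},
  ],
)

```text
time_s: 20.45
eef_pos: [0.4433, -0.0799, 0.0496]
eef_rot: [0.002, 3.141, -0.0]
force: [0.2, 0.5, 0.1]
opening: 0.004
grip_force: 0.0
```

Request:
send_rows(
  steps=[
    {"delta_pos": [0,0,0.001],"delta_rot": [0,0,0],"jaw": 0.0},
    {"delta_pos": [0,0,0.001],"delta_rot": [0,0,0],"jaw": 0.0},
    {"delta_pos": [0,0,0.002],"delta_rot": [0,0,0],"jaw": 0.0},
    {"delta_pos": [0,0,0.002],"delta_rot": [0,0,0],"jaw": 0.0},
    {"delta_pos": [0,0,0.003],"delta_rot": [0,0,0],"jaw": 0.0},
    {"delta_pos": [0,0,0.003],"delta_rot": [0,0,0],"jaw": 0.0},
    {"delta_pos": [0,0,0.004],"delta_rot": [0,0,0],"jaw": 0.0},
    {"delta_pos": [0,0,0.004],"delta_rot": [0,0,0],"jaw": 0.0},
    {"delta_pos": [0,0,0.004],"delta_rot": [0,0,0],"jaw": 0.0},
    {"delta_pos": [0,0,0.004],"delta_rot": [0,0,0],"jaw": 0.0},
  ],
)

```text
time_s: 21.7
eef_pos: [0.4433, -0.0799, 0.0456]
eef_rot: [0.002, 3.142, -0.0]
force: [0.7, -0.8, 0.1]
opening: 0.005
grip_force: 0.0
```

Request:
send_rows(
  steps=[
    {"delta_pos": [0,0,0.001],"delta_rot": [0,0,0],"jaw": 0.0},
    {"delta_pos": [0,0,0.001],"delta_rot": [0,0,0],"jaw": 0.0},
    {"delta_pos": [0,0,0.002],"delta_rot": [0,0,0],"jaw": 0.0},
    {"delta_pos": [0,0,0.002],"delta_rot": [0,0,0],"jaw": 0.0},
    {"delta_pos": [0,0,0.003],"delta_rot": [0,0,0],"jaw": 0.0},
    {"delta_pos": [0,0,0.003],"delta_rot": [0,0,0],"jaw": 0.0},
    {"delta_pos": [0,0,0.004],"delta_rot": [0,0,0],"jaw": 0.0},
    {"delta_pos": [0,0,0.004],"delta_rot": [0,0,0],"jaw": 0.0},
    {"delta_pos": [0,0,0.005],"delta_rot": [0,0,0],"jaw": 0.0},
    {"delta_pos": [0,0,0.005],"delta_rot": [0,0,0],"jaw": 0.0},
  ],
)

```text
time_s: 22.95
eef_pos: [0.4432, -0.0799, 0.0405]
eef_rot: [-0.002, -3.141, -0.0]
force: [1.4, -0.4, 0.1]
opening: -0.001
grip_force: 0.0
```

Run:
```python
from h import *
s=st()
im,c=shot('wrist','w9.png'); im2,c2=shot('side','s9.png'); print(proj(c,s['eef_pos']),proj(c2,s['eef_pos']))
im3,c3=shot('scene','sc9.png');
g=lambda a:cv2.LUT(a,(255*(np.arange(256)/255.)**.6).astype(np.uint8))
a=cv2.imread('pics/w9.png')[150:300,190:370]; b=cv2.imread('pics/s9.png')[210:310,220:340]; d=cv2.imread('pics/sc9.png')[180:280,140:260]
r=lambda x:cv2.resize(g(x),(400,333),interpolation=cv2.INTER_CUBIC)
cv2.imwrite('pics/a9.png',cv2.resize(np.hstack([r(a),r(b)]),(800,333)))
```

```text
22.95 pos [ 0.4432 -0.0799  0.0405] rot [-2.000e-03 -3.141e+00 -0.000e+00] F [ 1.4 -0.4  0.1] op -0.001 gf 0.0
[281.3964949  246.84298045] [281.29012394 275.09577551]
```

View pics/a9.png

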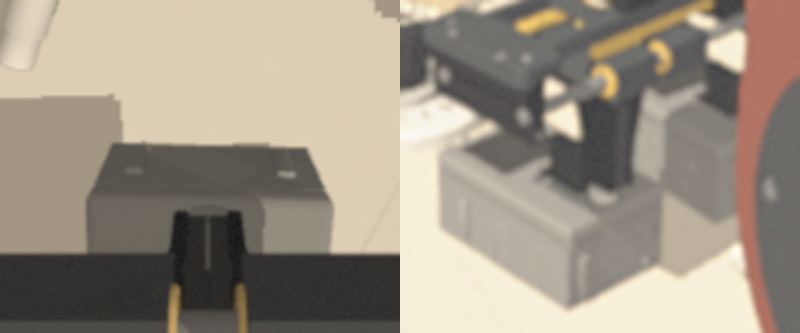

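Request:
send_rows(
  steps=[
    {"delta_pos": [0,0,0.001],"delta_rot": [0,0,0],"jaw": 0.0},
    {"delta_pos": [0,0,0.001],"delta_rot": [0,0,0],"jaw": 0.0},
    {"delta_pos": [0,0,0.002],"delta_rot": [0,0,0],"jaw": 0.0},
    {"delta_pos": [0,0,0.002],"delta_rot": [0,0,0],"jaw": 0.0},
    {"delta_pos": [0,0,0.003],"delta_rot": [0,0,0],"jaw": 0.0},
    {"delta_pos": [0,0,0.003],"delta_rot": [0,0,0],"jaw": 0.0},
    {"delta_pos": [0,0,0.003],"delta_rot": [0,0,0],"jaw": 0.0},
    {"delta_pos": [0,0,0.003],"delta_rot": [0,0,0],"jaw": 0.0},
    {"delta_pos": [0,0,0.003],"delta_rot": [0,0,0],"jaw": 0.0},
    {"delta_pos": [0,0,0.003],"delta_rot": [0,0,0],"jaw": 0.0},
  ],
)

```text
time_s: 24.35
eef_pos: [0.4433, -0.0799, 0.0376]
eef_rot: [0.002, 3.142, 0.0]
force: [-0.1, -0.1, -0.1]
opening: 0.005
grip_force: 0.0
```

Request:
send_rows(
  steps=[
    {"delta_pos": [0,0,0.001],"delta_rot": [0,0,0],"jaw": 0.0},
    {"delta_pos": [0,0,0.001],"delta_rot": [0,0,0],"jaw": 0.0},
    {"delta_pos": [0,0,0.002],"delta_rot": [0,0,0],"jaw": 0.0},
    {"delta_pos": [0,0,0.002],"delta_rot": [0,0,0],"jaw": 0.0},
    {"delta_pos": [0,0,0.003],"delta_rot": [0,0,0],"jaw": 0.0},
    {"delta_pos": [0,0,0.003],"delta_rot": [0,0,0],"jaw": 0.0},
    {"delta_pos": [0,0,0.003],"delta_rot": [0,0,0],"jaw": 0.0},
    {"delta_pos": [0,0,0.003],"delta_rot": [0,0,0],"jaw": 0.0},
    {"delta_pos": [0,0,0.003],"delta_rot": [0,0,0],"jaw": 0.0},
    {"delta_pos": [0,0,0.003],"delta_rot": [0,0,0],"jaw": 0.0},
  ],
)

```text
time_s: 25.6
eef_pos: [0.4433, -0.0799, 0.0346]
eef_rot: [0.002, 3.142, -0.0]
force: [0.6, 0.3, 0.3]
opening: 0.005
grip_force: 0.0
```

Request:
send_rows(
  steps=[
    {"delta_pos": [0,0,0.001],"delta_rot": [0,0,0],"jaw": 0.0},
    {"delta_pos": [0,0,0.001],"delta_rot": [0,0,0],"jaw": 0.0},
    {"delta_pos": [0,0,0.001],"delta_rot": [0,0,0],"jaw": 0.0},
    {"delta_pos": [0,0,0.002],"delta_rot": [0,0,0],"jaw": 0.0},
    {"delta_pos": [0,0,0.002],"delta_rot": [0,0,0],"jaw": 0.0},
    {"delta_pos": [0,0,0.002],"delta_rot": [0,0,0],"jaw": 0.0},
    {"delta_pos": [0,0,0.002],"delta_rot": [0,0,0],"jaw": 0.0},
    {"delta_pos": [0,0,0.002],"delta_rot": [0,0,0],"jaw": 0.0},
    {"delta_pos": [0,0,0.002],"delta_rot": [0,0,0],"jaw": 0.0},
    {"delta_pos": [0,0,0.002],"delta_rot": [0,0,0],"jaw": 0.0},
  ],
)

```text
time_s: 26.85
eef_pos: [0.4434, -0.0799, 0.0329]
eef_rot: [0.002, 3.141, -0.0]
force: [-1.5, 0.7, 4.3]
opening: 0.005
grip_force: 2.7
```

Run:
```python
from h import *
s=st()
im,c=shot('wrist','w10.png'); im2,c2=shot('side','s10.png'); im3,c3=shot('scene','sc10.png'); print(c2['fx'],proj(c2,s['eef_pos']),proj(c3,s['eef_pos']),proj(c,s['eef_pos']))
for P in [(.4445,-.0785,.054),(.433,-.0435,.052),(.433,-.1135,.052),(.433,-.0435,.0)]: print(P, proj(c,P),proj(c2,P),proj(c3,P))
g=lambda a:cv2.LUT(a,(255*(np.arange(256)/255.)**.6).astype(np.uint8))
b=cv2.imread('pics/s10.png')[220:310,225:325]; d=cv2.imread('pics/sc10.png')[180:270,150:250]
r=lambda x:cv2.resize(g(x),(400,360),interpolation=cv2.INTER_CUBIC)
cv2.imwrite('pics/a10.png',np.hstack([r(b),r(d)]))
```

```text
26.85 pos [ 0.4434 -0.0799  0.0329] rot [ 2.000e-03  3.141e+00 -0.000e+00] F [-1.5  0.7  4.3] op 0.005 gf 2.7
532.4637440040773 [281.13370973 278.65703854] [186.28429518 245.98870178] [281.37609656 246.94720708]
(0.4445, -0.0785, 0.054) [283.54621937 263.1160094 ] [280.39488981 268.59455932] [184.25471708 238.11544051]
(0.433, -0.0435, 0.052) [341.58119308 244.37546386] [270.64140066 279.27394021] [166.73345122 235.97786073]
(0.433, -0.1135, 0.052) [225.51394083 244.42173962] [298.61836977 265.16601296] [194.79151253 249.52290936]
(0.433, -0.0435, 0.0) [328.87946488 216.64987527] [270.24657087 304.30340502] [171.78290764 253.31620379]
```

View pics/a10.png

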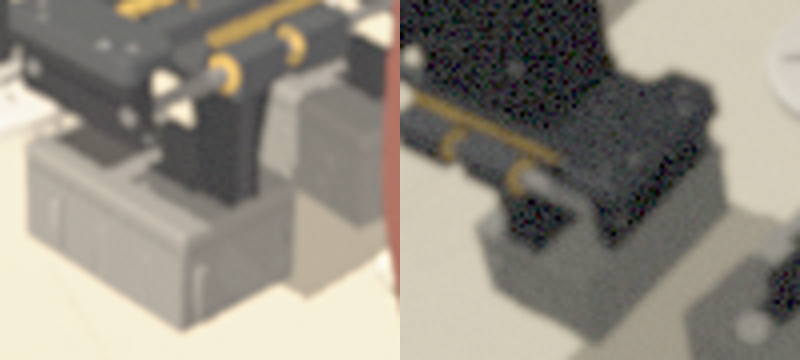

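Request:
send_rows(
  steps=[
    {"delta_pos": [0,0,0.001],"delta_rot": [0,0,0],"jaw": 0.0},
    {"delta_pos": [0,0,0.001],"delta_rot": [0,0,0],"jaw": 0.0},
    {"delta_pos": [0,0,0.001],"delta_rot": [0,0,0],"jaw": 0.0},
    {"delta_pos": [0,0,0.001],"delta_rot": [0,0,0],"jaw": 0.0},
    {"delta_pos": [0,0,0.001],"delta_rot": [0,0,0],"jaw": 0.0},
    {"delta_pos": [0,0,0.001],"delta_rot": [0,0,0],"jaw": 0.0},
    {"delta_pos": [0,0,0.001],"delta_rot": [0,0,0],"jaw": 0.0},
    {"delta_pos": [0,0,0.001],"delta_rot": [0,0,0],"jaw": 0.0},
    {"delta_pos": [0,0,0.001],"delta_rot": [0,0,0],"jaw": 0.0},
    {"delta_pos": [0,0,0.001],"delta_rot": [0,0,0],"jaw": 0.0},
  ],
)

```text
time_s: 28.25
eef_pos: [0.4435, -0.08, 0.0327]
eef_rot: [0.002, 3.142, -0.0]
force: [-4.6, 0.2, 14.5]
opening: 0.004
grip_force: 6.5
```

Solid stop at 14 N: probably caught. I'll verify by tugging again.

Request:
send_rows(
  steps=[
    {"delta_pos": [0,0,-0.03],"delta_rot": [0,0,0],"jaw": 0.0},
    {"delta_pos": [0,0,-0.055],"delta_rot": [0,0,0],"jaw": 0.04},
    {"delta_pos": [-0.014,0,-0.055],"delta_rot": [0,0,0],"jaw": 0.04},
    {"delta_pos": [-0.028,0,-0.055],"delta_rot": [0,0,0],"jaw": 0.04},
    {"delta_pos": [-0.028,0,-0.055],"delta_rot": [0,0,0],"jaw": 0.04},
    {"delta_pos": [-0.028,0,-0.03],"delta_rot": [0,0,0],"jaw": 0.04},
    {"delta_pos": [-0.028,0,-0.01],"delta_rot": [0,0,0],"jaw": 0.04},
    {"delta_pos": [-0.028,0,-0.005],"delta_rot": [0,0,0],"jaw": 0.02},
    {"delta_pos": [-0.028,0,-0.005],"delta_rot": [0,0,0],"jaw": 0.0},
    {"delta_pos": [-0.028,0,-0.005],"delta_rot": [0,0,0],"jaw": 0.0},
  ],
  grip_force=30,
)

```text
time_s: 29.5
eef_pos: [0.4719, -0.0801, 0.0373]
eef_rot: [0.002, 3.141, -0.001]
force: [0.2, 0.4, -0.4]
opening: 0.204
grip_force: 0.0
```

Request:
send_rows(
  steps=[
    {"delta_pos": [0,0,0],"delta_rot": [0,0,0],"jaw": 0.0},
    {"delta_pos": [0,0,0],"delta_rot": [0,0,0],"jaw": 0.0},
    {"delta_pos": [0,0,0],"delta_rot": [0,0,0],"jaw": 0.0},
    {"delta_pos": [0,0,0],"delta_rot": [0,0,0],"jaw": 0.0},
    {"delta_pos": [0,0,-0.001],"delta_rot": [0,0,0],"jaw": 0.0},
    {"delta_pos": [0,0,-0.002],"delta_rot": [0,0,0],"jaw": 0.0},
    {"delta_pos": [0,0,-0.003],"delta_rot": [0,0,0],"jaw": 0.0},
    {"delta_pos": [0,0,-0.004],"delta_rot": [0,0,0],"jaw": 0.0},
    {"delta_pos": [0,0,-0.005],"delta_rot": [0,0,0],"jaw": 0.0},
    {"delta_pos": [0,0,-0.005],"delta_rot": [0,0,0],"jaw": 0.0},
  ],
  grip_force=30,
)

```text
time_s: 30.75
eef_pos: [0.4729, -0.0802, 0.0408]
eef_rot: [0.003, 3.138, -0.001]
force: [11.3, -1.7, -13.6]
opening: 0.115
grip_force: 30.0
```

Request:
send_rows(
  steps=[
    {"delta_pos": [-0.001,0,-0.001],"delta_rot": [0,0,0],"jaw": 0.0},
    {"delta_pos": [-0.001,0,-0.002],"delta_rot": [0,0,0],"jaw": 0.0},
    {"delta_pos": [-0.001,0,-0.003],"delta_rot": [0,0,0],"jaw": 0.0},
    {"delta_pos": [-0.001,0,-0.003],"delta_rot": [0,0,0],"jaw": 0.0},
    {"delta_pos": [-0.001,0,-0.003],"delta_rot": [0,0,0],"jaw": 0.0},
    {"delta_pos": [-0.001,0,-0.003],"delta_rot": [0,0,0],"jaw": 0.0},
    {"delta_pos": [-0.001,0,-0.003],"delta_rot": [0,0,0],"jaw": 0.0},
    {"delta_pos": [-0.001,0,-0.003],"delta_rot": [0,0,0],"jaw": 0.0},
    {"delta_pos": [-0.001,0,-0.003],"delta_rot": [0,0,0],"jaw": 0.0},
    {"delta_pos": [-0.001,0,-0.003],"delta_rot": [0,0,0],"jaw": 0.0},
  ],
  grip_force=30,
)

```text
time_s: 32.0
eef_pos: [0.4727, -0.0801, 0.0411]
eef_rot: [0.003, 3.139, -0.001]
force: [18.4, -5.1, -32.6]
opening: 0.115
grip_force: 30.0
```

Caught: it stops at 3.8 mm with 33 N. Now I lower it, release, and go on to case 3.

Request:
send_rows(
  steps=[
    {"delta_pos": [0.001,0,0.002],"delta_rot": [0,0,0],"jaw": 0.0},
    {"delta_pos": [0.001,0,0.004],"delta_rot": [0,0,0],"jaw": 0.0},
    {"delta_pos": [0.001,0,0.006],"delta_rot": [0,0,0],"jaw": 0.0},
    {"delta_pos": [0.001,0,0.008],"delta_rot": [0,0,0],"jaw": 0.0},
    {"delta_pos": [0.001,0,0.008],"delta_rot": [0,0,0],"jaw": 0.05},
    {"delta_pos": [0.001,0,0.008],"delta_rot": [0,0,0],"jaw": 0.05},
    {"delta_pos": [0.001,0,0.008],"delta_rot": [0,0,0],"jaw": 0.05},
    {"delta_pos": [0.001,0,0.008],"delta_rot": [0,0,0],"jaw": 0.05},
    {"delta_pos": [0.001,0,-0.03],"delta_rot": [0,0,0],"jaw": 0.05},
    {"delta_pos": [0.001,0,-0.06],"delta_rot": [0,0,0],"jaw": 0.05},
  ],
)

```text
time_s: 33.25
eef_pos: [0.4711, -0.0799, 0.1054]
eef_rot: [-0.002, -3.141, -0.0]
force: [1.0, -0.4, 0.9]
opening: 0.565
grip_force: 0.0
```

Request:
send_rows(
  steps=[
    {"delta_pos": [0,-0.04,0],"delta_rot": [0,0,0.3],"jaw": 0.05},
    {"delta_pos": [0,-0.09,0],"delta_rot": [0,0,0.7],"jaw": 0.05},
    {"delta_pos": [-0.001,-0.126,0],"delta_rot": [0,0,1.05],"jaw": 0.05},
    {"delta_pos": [-0.001,-0.126,0],"delta_rot": [0,0,1.05],"jaw": 0.05},
    {"delta_pos": [-0.001,-0.126,0],"delta_rot": [0,0,1.05],"jaw": 0.05},
    {"delta_pos": [-0.001,-0.126,0],"delta_rot": [0,0,1.05],"jaw": 0.05},
    {"delta_pos": [-0.001,-0.126,0],"delta_rot": [0,0,1.05],"jaw": 0.05},
    {"delta_pos": [-0.001,-0.126,0],"delta_rot": [0,0,1.05],"jaw": 0.05},
    {"delta_pos": [-0.001,-0.126,0],"delta_rot": [0,0,1.05],"jaw": 0.05},
    {"delta_pos": [-0.001,-0.126,0],"delta_rot": [0,0,1.05],"jaw": 0.05},
  ],
)

```text
time_s: 34.5
eef_pos: [0.4722, -0.2059, 0.1047]
eef_rot: [0.174, 3.137, -0.0]
force: [0.3, 0.6, -0.0]
opening: 0.577
grip_force: 0.0
```

Run:
```python
from h import *
s=st(); print(np.round(s['q'],2))
im,c=shot('wrist','w11.png'); g=cv2.cvtColor(im,cv2.COLOR_RGB2GRAY)
for l in ['catch_3_top','fin_3']:
    for d in models.recognise(l,'wrist'):
        if d['p']>.3: px=np.array(d['xy'])*[560,420]; print(l,round(d['p'],2),px.round(1),onz(c,px,.056).round(4))
r=g[100:245,200:370]
cc=cv2.HoughCircles(cv2.medianBlur(r,3),cv2.HOUGH_GRADIENT,1,20,param1=80,param2=14,minRadius=7,maxRadius=18)
if cc is not None:
    for q in cc[0][:5]: p=(q[0]+200,q[1]+100); print(p,q[2],onz(c,p,.056).round(4))
a=cv2.LUT(cv2.imread('pics/w11.png')[110:290,170:380],(255*(np.arange(256)/255.)**.6).astype(np.uint8))
cv2.imwrite('pics/a11.png',cv2.resize(a,None,fx=3.3,fy=3.3,interpolation=cv2.INTER_CUBIC))
```

```text
34.5 pos [ 0.4722 -0.2059  0.1047] rot [ 0.174  3.137 -0.   ] F [ 0.3  0.6 -0. ] op 0.577 gf 0.0
[-0.56  0.05  1.9  -0.    1.19 -2.02]
catch_3_top 0.48 [283.2 195.6] [ 0.4492 -0.2021  0.056 ]
fin_3 0.98 [432.2 206.9] [ 0.4721 -0.082   0.056 ]
fin_3 0.91 [283.1 230.5] [ 0.4793 -0.2056  0.056 ]
(np.float32(282.5), np.float32(193.5)) 8.2 [ 0.4474 -0.2025  0.056 ]
```

Request:
send_rows(
  steps=[
    {"delta_pos": [-0.002,0,0.03],"delta_rot": [0,0,0],"jaw": 0.045},
    {"delta_pos": [-0.002,0,0.05],"delta_rot": [0,0,0],"jaw": 0.045},
    {"delta_pos": [-0.002,0,0.06],"delta_rot": [0,0,0],"jaw": 0.045},
    {"delta_pos": [-0.002,0,0.067],"delta_rot": [0,0,0],"jaw": 0.045},
    {"delta_pos": [-0.002,0,0.067],"delta_rot": [0,0,0],"jaw": 0.02},
    {"delta_pos": [-0.002,0,0.067],"delta_rot": [0,0,0],"jaw": 0.0},
    {"delta_pos": [-0.002,0,0.067],"delta_rot": [0,0,0],"jaw": 0.0},
    {"delta_pos": [-0.002,0,0.067],"delta_rot": [0,0,0],"jaw": 0.0},
    {"delta_pos": [-0.002,0,0.067],"delta_rot": [0,0,0],"jaw": 0.0},
    {"delta_pos": [-0.002,0,0.067],"delta_rot": [0,0,0],"jaw": 0.0},
  ],
  grip_force=30,
)

```text
time_s: 35.9
eef_pos: [0.4743, -0.2068, 0.038]
eef_rot: [0.175, 3.136, -0.002]
force: [-0.9, -3.4, 2.3]
opening: 0.11
grip_force: 30.0
```

Request:
send_rows(
  steps=[
    {"delta_pos": [0,0,0],"delta_rot": [0,0,0],"jaw": 0.0},
    {"delta_pos": [0,0,0],"delta_rot": [0,0,0],"jaw": 0.0},
    {"delta_pos": [0,0,-0.001],"delta_rot": [0,0,0],"jaw": 0.0},
    {"delta_pos": [0,0,-0.002],"delta_rot": [0,0,0],"jaw": 0.0},
    {"delta_pos": [-0.001,0,-0.003],"delta_rot": [0,0,0],"jaw": 0.0},
    {"delta_pos": [-0.001,0,-0.004],"delta_rot": [0,0,0],"jaw": 0.0},
    {"delta_pos": [-0.001,0,-0.005],"delta_rot": [0,0,0],"jaw": 0.0},
    {"delta_pos": [-0.001,0,-0.006],"delta_rot": [0,0,0],"jaw": 0.0},
    {"delta_pos": [-0.001,0,-0.007],"delta_rot": [0,0,0],"jaw": 0.0},
    {"delta_pos": [-0.001,0,-0.007],"delta_rot": [0,0,0],"jaw": 0.0},
  ],
  grip_force=30,
)

```text
time_s: 37.15
eef_pos: [0.4764, -0.207, 0.0438]
eef_rot: [0.175, 3.134, -0.002]
force: [7.9, -8.0, -11.6]
opening: 0.116
grip_force: 30.0
```

Request:
send_rows(
  steps=[
    {"delta_pos": [-0.001,0,-0.001],"delta_rot": [0,0.3,0],"jaw": 0.0},
    {"delta_pos": [-0.001,0,-0.002],"delta_rot": [0,0.5,0],"jaw": 0.0},
    {"delta_pos": [-0.001,0,-0.004],"delta_rot": [0,0.8,0],"jaw": 0.0},
    {"delta_pos": [-0.001,0,-0.006],"delta_rot": [0,1.1,0],"jaw": 0.0},
    {"delta_pos": [-0.002,0,-0.008],"delta_rot": [0,1.4,0],"jaw": 0.0},
    {"delta_pos": [-0.002,0,-0.009],"delta_rot": [0,1.6,0],"jaw": 0.0},
    {"delta_pos": [-0.002,0,-0.009],"delta_rot": [0,1.6,0],"jaw": 0.0},
    {"delta_pos": [-0.002,0,-0.009],"delta_rot": [0,1.6,0],"jaw": 0.0},
    {"delta_pos": [-0.002,0,-0.009],"delta_rot": [0,1.6,0],"jaw": 0.0},
    {"delta_pos": [-0.002,0,-0.009],"delta_rot": [0,1.6,0],"jaw": 0.0},
  ],
  grip_force=30,
)

```text
time_s: 38.4
eef_pos: [0.477, -0.2072, 0.0538]
eef_rot: [-0.165, -2.97, -0.012]
force: [-2.8, -4.7, 2.4]
opening: 0.117
grip_force: 30.0
```

Request:
send_rows(
  steps=[
    {"delta_pos": [0,0,-0.001],"delta_rot": [0,0.1,0],"jaw": 0.0},
    {"delta_pos": [0,0,-0.002],"delta_rot": [0,0.2,0],"jaw": 0.0},
    {"delta_pos": [0,0,-0.004],"delta_rot": [0,0.4,0],"jaw": 0.0},
    {"delta_pos": [0,0,-0.006],"delta_rot": [0,0.6,0],"jaw": 0.0},
    {"delta_pos": [0,0,-0.008],"delta_rot": [0,0.8,0],"jaw": 0.0},
    {"delta_pos": [0,0,-0.01],"delta_rot": [0,1.0,0],"jaw": 0.0},
    {"delta_pos": [0,0,-0.01],"delta_rot": [0,1.0,0],"jaw": 0.0},
    {"delta_pos": [0,0,-0.01],"delta_rot": [0,1.0,0],"jaw": 0.0},
    {"delta_pos": [0,0,-0.01],"delta_rot": [0,1.0,0],"jaw": 0.0},
    {"delta_pos": [0,0,-0.01],"delta_rot": [0,1.0,0],"jaw": 0.0},
  ],
  grip_force=30,
)

```text
time_s: 39.65
eef_pos: [0.4794, -0.2075, 0.0618]
eef_rot: [-0.159, -2.867, -0.02]
force: [4.5, -7.7, -10.0]
opening: 0.114
grip_force: 30.0
```

Run:
```python
from h import *
s=st()
im2,c2=shot('side','s12.png'); im3,c3=shot('scene','sc12.png')
g=lambda a:cv2.LUT(a,(255*(np.arange(256)/255.)**.6).astype(np.uint8))
b=cv2.imread('pics/s12.png')[200:290,265:365]; d=cv2.imread('pics/sc12.png')[200:290,200:300]
r=lambda x:cv2.resize(g(x),(400,360),interpolation=cv2.INTER_CUBIC)
cv2.imwrite('pics/a12.png',np.hstack([r(b),r(d)]))
```

```text
39.65 pos [ 0.4794 -0.2075  0.0618] rot [-0.159 -2.867 -0.02 ] F [  4.5  -7.7 -10. ] op 0.114 gf 30.0
```

View pics/a12.png

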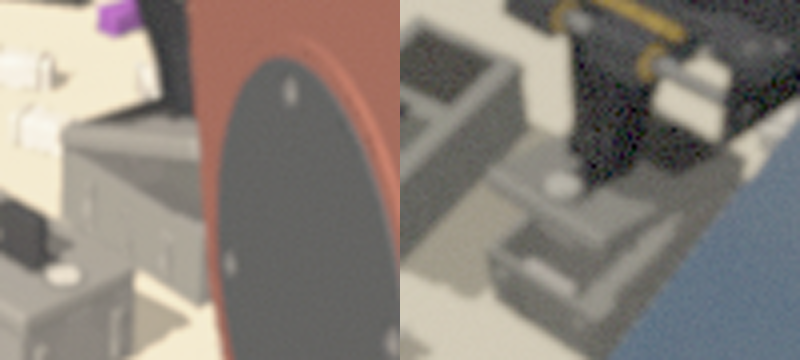

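Scene crop: case 3's lid is open, so it is uncaught too. I lower and release it.

Request:
send_rows(
  steps=[
    {"delta_pos": [0,0,0.004],"delta_rot": [0,-0.4,0],"jaw": 0.0},
    {"delta_pos": [0,0,0.008],"delta_rot": [0,-0.9,0],"jaw": 0.0},
    {"delta_pos": [-0.0005,0,0.012],"delta_rot": [0,-1.3,0],"jaw": 0.0},
    {"delta_pos": [-0.001,0,0.016],"delta_rot": [0,-1.8,0],"jaw": 0.0},
    {"delta_pos": [-0.0015,0,0.02],"delta_rot": [0,-2.2,0],"jaw": 0.0},
    {"delta_pos": [-0.0015,0,0.0235],"delta_rot": [0,-2.6,0],"jaw": 0.0},
    {"delta_pos": [-0.0015,0,0.0235],"delta_rot": [0,-2.6,0],"jaw": 0.0},
    {"delta_pos": [-0.0015,0,0.0235],"delta_rot": [0,-2.6,0],"jaw": 0.035},
    {"delta_pos": [-0.0015,0,0.0235],"delta_rot": [0,-2.6,0],"jaw": 0.035},
    {"delta_pos": [-0.0015,0,0.0235],"delta_rot": [0,-2.6,0],"jaw": 0.035},
  ],
)

```text
time_s: 41.0
eef_pos: [0.4736, -0.2054, 0.04]
eef_rot: [-0.174, -3.136, -0.002]
force: [0.5, -0.4, -0.0]
opening: 0.357
grip_force: 0.0
```

Run:
```python
from h import *
s=st(); M=R.from_rotvec(s['eef_rot']).as_matrix()
print('to catch approach', (M.T@(np.array([.4468,-.2035,.070])-s['eef_pos'])).round(4), M.round(3))
```

```text
41.0 pos [ 0.4736 -0.2054  0.04  ] rot [-1.740e-01 -3.136e+00 -2.000e-03] F [ 0.5 -0.4 -0. ] op 0.357 gf 0.0
to catch approach [ 0.0269 -0.001  -0.03  ] [[-0.994  0.11  -0.001]
 [ 0.11   0.994  0.001]
 [ 0.001  0.001 -1.   ]]
```

Request:
send_rows(
  steps=[
    {"delta_pos": [0,0,-0.025],"delta_rot": [0,0,0],"jaw": 0.035},
    {"delta_pos": [0,0,-0.045],"delta_rot": [0,0,0],"jaw": 0.0},
    {"delta_pos": [0.0275,-0.001,-0.045],"delta_rot": [0,0,0],"jaw": 0.0},
    {"delta_pos": [0.0275,-0.001,-0.045],"delta_rot": [0,0,0],"jaw": 0.0},
    {"delta_pos": [0.0275,-0.001,-0.035],"delta_rot": [0,0,0],"jaw": 0.0},
    {"delta_pos": [0.0275,-0.001,-0.02],"delta_rot": [0,0,0],"jaw": 0.0},
    {"delta_pos": [0.0275,-0.001,-0.01],"delta_rot": [0,0,0],"jaw": 0.0},
    {"delta_pos": [0.0275,-0.001,-0.003],"delta_rot": [0,0,0],"jaw": 0.0},
    {"delta_pos": [0.0275,-0.001,0],"delta_rot": [0,0,0],"jaw": 0.0},
    {"delta_pos": [0.0275,-0.001,0],"delta_rot": [0,0,0],"jaw": 0.0},
  ],
)

```text
time_s: 42.25
eef_pos: [0.4465, -0.2041, 0.0403]
eef_rot: [-0.174, -3.137, -0.0]
force: [-0.4, -0.6, 0.5]
opening: 0.006
grip_force: 0.0
```

Request:
send_rows(
  steps=[
    {"delta_pos": [0,0,0.001],"delta_rot": [0,0,0],"jaw": 0.0},
    {"delta_pos": [0,0,0.002],"delta_rot": [0,0,0],"jaw": 0.0},
    {"delta_pos": [0,0,0.003],"delta_rot": [0,0,0],"jaw": 0.0},
    {"delta_pos": [0,0,0.004],"delta_rot": [0,0,0],"jaw": 0.0},
    {"delta_pos": [0,0,0.005],"delta_rot": [0,0,0],"jaw": 0.0},
    {"delta_pos": [0,0,0.006],"delta_rot": [0,0,0],"jaw": 0.0},
    {"delta_pos": [0,0,0.007],"delta_rot": [0,0,0],"jaw": 0.0},
    {"delta_pos": [0,0,0.008],"delta_rot": [0,0,0],"jaw": 0.0},
    {"delta_pos": [0,0,0.008],"delta_rot": [0,0,0],"jaw": 0.0},
    {"delta_pos": [0,0,0.008],"delta_rot": [0,0,0],"jaw": 0.0},
  ],
)

```text
time_s: 43.5
eef_pos: [0.4464, -0.204, 0.0329]
eef_rot: [-0.174, -3.136, -0.0]
force: [-2.7, 1.6, 4.7]
opening: 0.007
grip_force: 2.9
```

Request:
send_rows(
  steps=[
    {"delta_pos": [0,0,0.001],"delta_rot": [0,0,0],"jaw": 0.0},
    {"delta_pos": [0,0,0.0015],"delta_rot": [0,0,0],"jaw": 0.0},
    {"delta_pos": [0,0,0.0015],"delta_rot": [0,0,0],"jaw": 0.0},
    {"delta_pos": [0,0,-0.02],"delta_rot": [0,0,0],"jaw": 0.0},
    {"delta_pos": [0,0,-0.05],"delta_rot": [0,0,0],"jaw": 0.04},
    {"delta_pos": [-0.0275,0.0,-0.05],"delta_rot": [0,0,0],"jaw": 0.04},
    {"delta_pos": [-0.0275,0.0,-0.05],"delta_rot": [0,0,0],"jaw": 0.04},
    {"delta_pos": [-0.0275,0.0,-0.025],"delta_rot": [0,0,0],"jaw": 0.04},
    {"delta_pos": [-0.0275,0.0,-0.005],"delta_rot": [0,0,0],"jaw": 0.04},
    {"delta_pos": [-0.0275,0.0,-0.005],"delta_rot": [0,0,0],"jaw": 0.02},
  ],
)

```text
time_s: 44.75
eef_pos: [0.4712, -0.2057, 0.0351]
eef_rot: [-0.174, -3.132, -0.004]
force: [-0.3, 1.6, 0.0]
opening: 0.403
grip_force: 0.0
```

Request:
send_rows(
  steps=[
    {"delta_pos": [0,0,0],"delta_rot": [0,0,0],"jaw": 0.0},
    {"delta_pos": [0,0,0],"delta_rot": [0,0,0],"jaw": 0.0},
    {"delta_pos": [0,0,0],"delta_rot": [0,0,0],"jaw": 0.0},
    {"delta_pos": [0,0,0],"delta_rot": [0,0,0],"jaw": 0.0},
    {"delta_pos": [0,0,0],"delta_rot": [0,0,0],"jaw": 0.0},
    {"delta_pos": [0,0,-0.002],"delta_rot": [0,0,0],"jaw": 0.0},
    {"delta_pos": [-0.001,0,-0.004],"delta_rot": [0,0,0],"jaw": 0.0},
    {"delta_pos": [-0.001,0,-0.006],"delta_rot": [0,0,0],"jaw": 0.0},
    {"delta_pos": [-0.001,0,-0.007],"delta_rot": [0,0,0],"jaw": 0.0},
    {"delta_pos": [-0.001,0,-0.007],"delta_rot": [0,0,0],"jaw": 0.0},
  ],
  grip_force=30,
)

```text
time_s: 46.0
eef_pos: [0.4754, -0.207, 0.0418]
eef_rot: [0.175, 3.135, 0.0]
force: [13.8, -2.4, -22.3]
opening: 0.114
grip_force: 30.0
```

Request:
send_rows(
  steps=[
    {"delta_pos": [0,0,-0.001],"delta_rot": [0,0,0],"jaw": 0.0},
    {"delta_pos": [0,0,-0.002],"delta_rot": [0,0,0],"jaw": 0.0},
    {"delta_pos": [0,0,-0.002],"delta_rot": [0,0,0],"jaw": 0.0},
    {"delta_pos": [0,0,-0.002],"delta_rot": [0,0,0],"jaw": 0.0},
    {"delta_pos": [0,0,-0.002],"delta_rot": [0,0,0],"jaw": 0.0},
    {"delta_pos": [0,0,-0.002],"delta_rot": [0,0,0],"jaw": 0.0},
    {"delta_pos": [0,0,-0.002],"delta_rot": [0,0,0],"jaw": 0.0},
    {"delta_pos": [0,0,-0.002],"delta_rot": [0,0,0],"jaw": 0.0},
    {"delta_pos": [0,0,-0.002],"delta_rot": [0,0,0],"jaw": 0.0},
    {"delta_pos": [0,0,-0.002],"delta_rot": [0,0,0],"jaw": 0.0},
  ],
)

```text
time_s: 47.25
eef_pos: [0.4752, -0.2069, 0.042]
eef_rot: [0.176, 3.135, 0.001]
force: [19.6, -6.4, -36.8]
opening: 0.114
grip_force: 30.0
```

Caught too (37 N, no further rise). I release it, then rise to look for the markers.

Request:
send_rows(
  steps=[
    {"delta_pos": [0.001,0,0.002],"delta_rot": [0,0,0],"jaw": 0.0},
    {"delta_pos": [0.001,0,0.004],"delta_rot": [0,0,0],"jaw": 0.0},
    {"delta_pos": [0.001,0,0.006],"delta_rot": [0,0,0],"jaw": 0.0},
    {"delta_pos": [0.001,0,0.0085],"delta_rot": [0,0,0],"jaw": 0.0},
    {"delta_pos": [0.001,0,0.0085],"delta_rot": [0,0,0],"jaw": 0.045},
    {"delta_pos": [0.001,0,0.0085],"delta_rot": [0,0,0],"jaw": 0.045},
    {"delta_pos": [0.001,0,0.0085],"delta_rot": [0,0,0],"jaw": 0.045},
    {"delta_pos": [0.001,0,0.0085],"delta_rot": [0,0,0],"jaw": 0.045},
    {"delta_pos": [0.001,0,-0.03],"delta_rot": [0,0,0],"jaw": 0.045},
    {"delta_pos": [0.001,0,-0.06],"delta_rot": [0,0,0],"jaw": 0.045},
  ],
)

```text
time_s: 48.5
eef_pos: [0.4737, -0.2072, 0.1073]
eef_rot: [-0.175, -3.137, 0.0]
force: [0.1, 0.7, 0.8]
opening: 0.514
grip_force: 0.0
```

Request:
send_rows(
  steps=[
    {"delta_pos": [0,0.01,-0.05],"delta_rot": [0,0,0],"jaw": 0.045},
    {"delta_pos": [-0.005,0.02,-0.1],"delta_rot": [0,0,-0.4],"jaw": 0.045},
    {"delta_pos": [-0.01,0.03,-0.15],"delta_rot": [0,0,-0.7],"jaw": 0.045},
    {"delta_pos": [-0.02,0.038,-0.2],"delta_rot": [0,0,-1.05],"jaw": 0.045},
    {"delta_pos": [-0.02,0.038,-0.22],"delta_rot": [0,0,-1.05],"jaw": 0.045},
    {"delta_pos": [-0.02,0.038,-0.22],"delta_rot": [0,0,-1.05],"jaw": 0.045},
    {"delta_pos": [-0.02,0.038,-0.22],"delta_rot": [0,0,-1.05],"jaw": 0.045},
    {"delta_pos": [-0.02,0.038,-0.22],"delta_rot": [0,0,-1.05],"jaw": 0.045},
    {"delta_pos": [-0.02,0.038,-0.22],"delta_rot": [0,0,-1.05],"jaw": 0.045},
    {"delta_pos": [-0.02,0.038,-0.22],"delta_rot": [0,0,-1.05],"jaw": 0.045},
  ],
)

```text
time_s: 49.75
eef_pos: [0.4977, -0.1716, 0.3259]
eef_rot: [-0.002, -3.141, -0.001]
force: [-0.0, 0.5, -0.0]
opening: 0.517
grip_force: 0.0
```

Run:
```python
from h import *
s=st(); print(np.round(s['q'],2))
im,c=shot('wrist','w13.png')
for l,z in {'marker_1_mid':.009,'tally_grip':.06,'terminal':.01,'tape_small':.01,'fin_1':.077}.items():
    for d in models.recognise(l,'wrist'):
        if d['p']>.2:
            px=np.array(d['xy'])*[560,420]; print(l,round(d['p'],2),px.round(),onz(c,px,z).round(3))
hsv=cv2.cvtColor(im,cv2.COLOR_RGB2HSV)
```

```text
49.75 pos [ 0.4977 -0.1716  0.3259] rot [-2.000e-03 -3.141e+00 -1.000e-03] F [-0.   0.5 -0. ] op 0.517 gf 0.0
[-0.48 -0.07  1.6  -0.    1.61 -2.05]
marker_1_mid 0.94 [223.  81.] [ 0.36  -0.263  0.009]
marker_1_mid 0.46 [132. 262.] [ 0.673 -0.455  0.009]
marker_1_mid 0.42 [223. 261.] [ 0.67  -0.283  0.009]
tally_grip 0.92 [310. 267.] [ 0.656 -0.125  0.06 ]
terminal 0.4 [261. 145.] [ 0.457 -0.206  0.01 ]
tape_small 0.67 [157. 220.] [ 0.59  -0.396  0.01 ]
tape_small 0.64 [221. 261.] [ 0.671 -0.286  0.01 ]
fin_1 0.9 [343. 166.] [ 0.482 -0.083  0.077]
fin_1 0.63 [262. 162.] [ 0.477 -0.201  0.077]
fin_1 0.24 [343. 138.] [ 0.442 -0.085  0.077]
fin_1 0.24 [264. 139.] [ 0.445 -0.197  0.077]
```

View pics/w13.png

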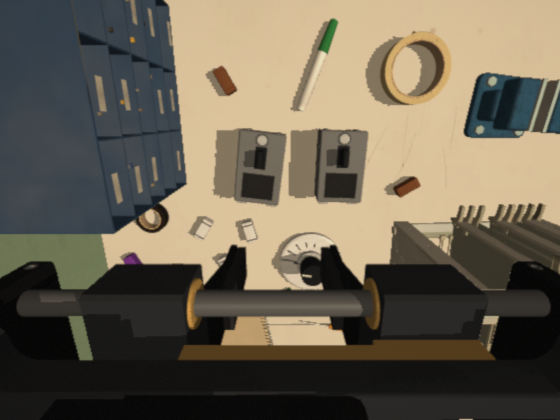

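Silver bars sit at (203,228), (249,230) and (222,261), the last partly behind the finger. Purple at (135,258) and brown at (224,81) and (406,187) are the wrong colours. I'll take bars A and B, whose aluminium colour, size and place fit. I'll get their poses by segmentation.

```bash
cat >> h.py <<'E'
def bars(im,c,roi,zt=.018,satmax=45,show=False):
    x0,y0,x1,y1=roi; hsv=cv2.cvtColor(im,cv2.COLOR_RGB2HSV)[y0:y1,x0:x1]
    m=((hsv[...,1]<satmax)&(hsv[...,2]>70)).astype(np.uint8)
    m=cv2.morphologyEx(m,cv2.MORPH_CLOSE,np.ones((5,5),np.uint8))
    n,lab,stt,cen=cv2.connectedComponentsWithStats(m)
    out=[]
    for i in range(1,n):
        if stt[i,4]<80: continue
        cn=cv2.findContours((lab==i).astype(np.uint8),cv2.RETR_EXTERNAL,cv2.CHAIN_APPROX_NONE)[0][0][:,0,:]+[x0,y0]
        w=np.array([onz(c,p,zt*.7)[:2] for p in cn.astype(float)],np.float32)
        (cx,cy),(a,b),ang=cv2.minAreaRect(w)
        if a<b: a,b,ang=b,a,ang+90
        p=cn.mean(0); print('bar px',p.round(),'pos',round(cx,4),round(cy,4),'size',round(a,4),round(b,4),'axis deg',round((ang+90)%180-90,1),'sat',hsv[...,1][lab==i].mean().round())
        out.append((cx,cy,ang))
    return out
E
python3 - <<'E'
from h import *
im=cv2.cvtColor(cv2.imread('pics/w13.png'),cv2.COLOR_BGR2RGB); c=cams.calibration('wrist')
hsv=cv2.cvtColor(im,cv2.COLOR_RGB2HSV)
print(hsv[215:245:3,190:270:4,1]); print(hsv[230,190:270:4,2])
bars(im,c,(185,210,280,252))
E
```

```text
[[72 73 74 74 73 73 73 72 73 73 74 73 73 73 73 74 73 73 73 73]
 [73 73 73 72 59 70 73 72 72 73 74 73 73 74 74 74 73 73 73 74]
 [75 73 73 59 58 59 71 72 73 73 74 74 74 70 59 58 74 74 73 74]
 [74 74 74 58 56 57 73 73 73 73 73 75 73 60 57 53 73 74 73 74]
 [75 72 63 57 55 68 72 73 72 74 73 73 74 63 57 55 68 74 74 73]
 [74 74 59 56 55 74 73 72 72 73 73 73 75 72 57 56 58 74 73 74]
 [74 66 58 55 61 73 73 73 72 73 74 74 73 76 58 55 57 74 74 73]
 [75 60 56 57 73 72 73 72 72 73 74 73 74 74 59 57 52 73 74 73]
 [73 74 68 62 72 73 73 72 72 73 73 73 73 75 66 57 57 73 73 73]
 [72 73 73 73 73 73 72 73 73 73 74 74 73 73 74 58 70 73 74 74]]
[148 131 217 220 221 218 220 219 219 220 220 220 140 131 219 222 175 220
 220 220]
```

Run:
```python
from h import *
im=cv2.cvtColor(cv2.imread('pics/w13.png'),cv2.COLOR_BGR2RGB); c=cams.calibration('wrist')
bars(im,c,(185,210,280,252),satmax=66)
bars(im,c,(205,245,240,275),satmax=66)
```

```text
bar px [203. 228.] pos 0.6048 -0.3142 size 0.0459 0.0185 axis deg -32.5 sat 58.0
bar px [249. 231.] pos 0.6103 -0.2314 size 0.0434 0.0207 axis deg 15.1 sat 57.0
```

Request:
send_rows(
  steps=[
    {"delta_pos": [-0.05,-0.02,0.02],"delta_rot": [0,0,-1],"jaw": 0.05},
    {"delta_pos": [-0.09,-0.045,0.05],"delta_rot": [0,0,-2],"jaw": 0.05},
    {"delta_pos": [-0.112,-0.0595,0.1],"delta_rot": [0,0,-2.5],"jaw": 0.05},
    {"delta_pos": [-0.112,-0.0595,0.15],"delta_rot": [0,0,-2.5],"jaw": 0.05},
    {"delta_pos": [-0.112,-0.0595,0.2],"delta_rot": [0,0,-2.5],"jaw": 0.05},
    {"delta_pos": [-0.112,-0.0595,0.226],"delta_rot": [0,0,-2.5],"jaw": 0.05},
    {"delta_pos": [-0.112,-0.0595,0.226],"delta_rot": [0,0,-2.5],"jaw": 0.05},
    {"delta_pos": [-0.112,-0.0595,0.226],"delta_rot": [0,0,-2.5],"jaw": 0.05},
    {"delta_pos": [-0.112,-0.0595,0.226],"delta_rot": [0,0,-2.5],"jaw": 0.05},
    {"delta_pos": [-0.112,-0.0595,0.226],"delta_rot": [0,0,-2.5],"jaw": 0.05},
  ],
)

```text
time_s: 51.3
eef_pos: [0.6107, -0.2317, 0.1021]
eef_rot: [-0.408, 3.113, -0.002]
force: [0.2, -0.5, -0.2]
opening: 0.575
grip_force: 0.0
```

Run:
```python
from h import *
s=st(); print(np.round(s['q'],2)); M=R.from_rotvec(s['eef_rot']).as_matrix()
im,c=shot('wrist','w14.png')
print('expected px',proj(c,(.61,-.231,.009)))
for d in models.recognise('marker_1_mid','wrist'):
    if d['p']>.2: px=np.array(d['xy'])*[560,420]; print(round(d['p'],2),px.round(),onz(c,px,.012).round(3))
for o in bars(im,c,(160,100,420,300),satmax=66):
    print((M.T@(np.array([o[0],o[1],0.0])-s['eef_pos'])).round(4))
```

```text
51.3 pos [ 0.6107 -0.2317  0.1021] rot [-4.080e-01  3.113e+00 -2.000e-03] F [ 0.2 -0.5 -0.2] op 0.575 gf 0.0
[-0.48  0.37  1.54 -0.    1.23 -2.31]
expected px [282.69445368 206.32066631]
0.85 [219. 247.] [ 0.667 -0.282  0.012]
0.79 [125. 244.] [ 0.688 -0.374  0.012]
0.58 [ 51. 212.] [ 0.673 -0.447  0.012]
0.49 [556. 200.] [0.536 0.02  0.012]
bar px [339. 132.] pos 0.5195 -0.2057 size 0.084 0.0675 axis deg 83.2 sat 52.0
bar px [199. 179.] pos 0.6041 -0.3139 size 0.0438 0.0183 axis deg -32.9 sat 57.0
bar px [282. 206.] pos 0.6093 -0.2319 size 0.0423 0.0173 axis deg 15.4 sat 56.0
bar px [377. 254.] pos 0.6309 -0.1252 size 0.0764 0.0488 axis deg -58.8 sat 55.0
bar px [219. 248.] pos 0.6686 -0.2835 size 0.0338 0.0174 axis deg -16.7 sat 57.0
bar px [320. 275.] pos 0.6684 -0.1748 size 0.0385 0.0137 axis deg 16.8 sat 58.0
bar px [306. 299.] pos 0.7023 -0.1806 size 0.1237 0.0 axis deg -75.0 sat 44.0
[0.0816 0.0487 0.1019]
[ 0.0277 -0.0776  0.1022]
[0.0016 0.0004 0.1021]
[-0.0468  0.0978  0.1021]
[-0.0424 -0.0649  0.1023]
[-0.0702  0.0403  0.1022]
[-0.1015  0.0259  0.1023]
```

Request:
send_rows(
  steps=[
    {"delta_pos": [0.001,0,0.04],"delta_rot": [0,0,0],"jaw": 0.045},
    {"delta_pos": [0.001,0,0.07],"delta_rot": [0,0,0],"jaw": 0.045},
    {"delta_pos": [0.001,0,0.09],"delta_rot": [0,0,0],"jaw": 0.045},
    {"delta_pos": [0.001,0,0.1],"delta_rot": [0,0,0],"jaw": 0.045},
    {"delta_pos": [0.001,0,0.106],"delta_rot": [0,0,0],"jaw": 0.045},
    {"delta_pos": [0.001,0,0.109],"delta_rot": [0,0,0],"jaw": 0.045},
    {"delta_pos": [0.001,0,0.112],"delta_rot": [0,0,0],"jaw": 0.045},
    {"delta_pos": [0.001,0,0.114],"delta_rot": [0,0,0],"jaw": 0.045},
    {"delta_pos": [0.001,0,0.114],"delta_rot": [0,0,0],"jaw": 0.045},
    {"delta_pos": [0.001,0,0.114],"delta_rot": [0,0,0],"jaw": 0.045},
  ],
)

```text
time_s: 52.65
eef_pos: [0.609, -0.2316, -0.0133]
eef_rot: [-0.408, 3.115, -0.0]
force: [0.3, 0.2, 1.8]
opening: 0.516
grip_force: 0.0
```

Request:
send_rows(
  steps=[
    {"delta_pos": [0,0,0.001],"delta_rot": [0,0,0],"jaw": 0.045},
    {"delta_pos": [0,0,0.002],"delta_rot": [0,0,0],"jaw": 0.045},
    {"delta_pos": [0,0,0.003],"delta_rot": [0,0,0],"jaw": 0.03},
    {"delta_pos": [0,0,0.003],"delta_rot": [0,0,0],"jaw": 0.015},
    {"delta_pos": [0,0,0.003],"delta_rot": [0,0,0],"jaw": 0.005},
    {"delta_pos": [0,0,0.003],"delta_rot": [0,0,0],"jaw": 0.005},
    {"delta_pos": [0,0,0.003],"delta_rot": [0,0,0],"jaw": 0.005},
    {"delta_pos": [0,0,0.003],"delta_rot": [0,0,0],"jaw": 0.005},
    {"delta_pos": [0,0,0.003],"delta_rot": [0,0,0],"jaw": 0.005},
    {"delta_pos": [0,0,0.003],"delta_rot": [0,0,0],"jaw": 0.005},
  ],
  grip_force=25,
)

```text
time_s: 53.9
eef_pos: [0.6089, -0.2315, -0.0166]
eef_rot: [-0.408, 3.115, -0.0]
force: [-0.2, -1.4, 0.2]
opening: 0.204
grip_force: 25.0
```

Gripped (17.7 mm). I lift it and carry it to case 3's rear lid.

Request:
send_rows(
  steps=[
    {"delta_pos": [0,0,-0.04],"delta_rot": [0,0,0],"jaw": 0.005},
    {"delta_pos": [0,0,-0.09],"delta_rot": [0,0,0],"jaw": 0.005},
    {"delta_pos": [0,0,-0.13],"delta_rot": [0,0,0],"jaw": 0.005},
    {"delta_pos": [0.03,0.015,-0.13],"delta_rot": [0,0,1.2],"jaw": 0.005},
    {"delta_pos": [0.06,0.03,-0.13],"delta_rot": [0,0,2.4],"jaw": 0.005},
    {"delta_pos": [0.083,0.042,-0.13],"delta_rot": [0,0,3.57],"jaw": 0.005},
    {"delta_pos": [0.083,0.042,-0.13],"delta_rot": [0,0,3.57],"jaw": 0.005},
    {"delta_pos": [0.083,0.042,-0.13],"delta_rot": [0,0,3.57],"jaw": 0.005},
    {"delta_pos": [0.083,0.042,-0.13],"delta_rot": [0,0,3.57],"jaw": 0.005},
    {"delta_pos": [0.083,0.042,-0.13],"delta_rot": [0,0,3.57],"jaw": 0.005},
  ],
)

```text
time_s: 55.15
eef_pos: [0.5183, -0.2124, 0.1133]
eef_rot: [0.177, 3.137, 0.0]
force: [-1.1, 0.7, -1.2]
opening: 0.201
grip_force: 25.0
```

Run:
```python
from h import *
s=st(); M=R.from_rotvec(s['eef_rot']).as_matrix()
print((M.T@(np.array([.5178,-.212,.0368])-s['eef_pos'])).round(4))
```

```text
55.15 pos [ 0.5183 -0.2124  0.1133] rot [0.177 3.137 0.   ] F [-1.1  0.7 -1.2] op 0.201 gf 25.0
[0.0006 0.0003 0.0765]
```

Request:
send_rows(
  steps=[
    {"delta_pos": [0,0,0.04],"delta_rot": [0,0,0],"jaw": 0.005},
    {"delta_pos": [0,0,0.06],"delta_rot": [0,0,0],"jaw": 0.005},
    {"delta_pos": [0,0,0.07],"delta_rot": [0,0,0],"jaw": 0.005},
    {"delta_pos": [0,0,0.074],"delta_rot": [0,0,0],"jaw": 0.005},
    {"delta_pos": [0,0,0.076],"delta_rot": [0,0,0],"jaw": 0.005},
    {"delta_pos": [0,0,0.0765],"delta_rot": [0,0,0],"jaw": 0.005},
    {"delta_pos": [0,0,0.077],"delta_rot": [0,0,0],"jaw": 0.005},
    {"delta_pos": [0,0,0.077],"delta_rot": [0,0,0],"jaw": 0.005},
    {"delta_pos": [0,0,0.077],"delta_rot": [0,0,0],"jaw": 0.005},
    {"delta_pos": [0,0,0.077],"delta_rot": [0,0,0],"jaw": 0.005},
  ],
)

```text
time_s: 56.4
eef_pos: [0.5179, -0.2123, 0.0365]
eef_rot: [0.178, 3.136, -0.0]
force: [-0.0, -0.2, -0.6]
opening: 0.206
grip_force: 25.0
```

Request:
send_rows(
  steps=[
    {"delta_pos": [0,0,0.0008],"delta_rot": [0,0,0],"jaw": 0.005},
    {"delta_pos": [0,0,0.0008],"delta_rot": [0,0,0],"jaw": 0.021},
    {"delta_pos": [0,0,0.0008],"delta_rot": [0,0,0],"jaw": 0.03},
    {"delta_pos": [0,0,0.0008],"delta_rot": [0,0,0],"jaw": 0.04},
    {"delta_pos": [0,0,0.0008],"delta_rot": [0,0,0],"jaw": 0.04},
    {"delta_pos": [0,0,0.0008],"delta_rot": [0,0,0],"jaw": 0.04},
    {"delta_pos": [0,0,-0.015],"delta_rot": [0,0,0],"jaw": 0.04},
    {"delta_pos": [0,0,-0.04],"delta_rot": [0,0,0],"jaw": 0.04},
    {"delta_pos": [0,0,-0.08],"delta_rot": [0,0,0],"jaw": 0.04},
    {"delta_pos": [0,0,-0.12],"delta_rot": [0,0,0],"jaw": 0.045},
  ],
)

```text
time_s: 57.65
eef_pos: [0.5179, -0.2123, 0.1587]
eef_rot: [0.178, 3.136, -0.001]
force: [0.9, -0.4, -0.3]
opening: 0.494
grip_force: 0.0
```

Run:
```python
from h import *
s=st(); M=R.from_rotvec(s['eef_rot']).as_matrix()
im,c=shot('wrist','w15.png'); print('bar exp',proj(c,(.5178,-.212,.066)))
im2=shot('scene')[0]
for cam in ['wrist','scene']:
  cc=cams.calibration(cam)
  for d in models.recognise('marker_1_mid',cam):
    if d['p']>.25: px=np.array(d['xy'])*[560,420]; print(cam,round(d['p'],2),px.round(),onz(cc,px,.061).round(3),onz(cc,px,.009).round(3))
bars(im,c,(120,150,400,330),satmax=66)
# target A at hover
print('to A', (M.T@(np.array([.6045,-.314,.11])-s['eef_pos'])).round(4), 'bar axis cur', np.degrees(np.arctan2(M[1,0],M[0,0])))
```

```text
57.65 pos [ 0.5179 -0.2123  0.1587] rot [ 1.780e-01  3.136e+00 -1.000e-03] F [ 0.9 -0.4 -0.3] op 0.494 gf 0.0
bar exp [284.03692011 201.05220839]
wrist 0.98 [212.  45.] [ 0.374 -0.258  0.061] [ 0.362 -0.268  0.009]
wrist 0.81 [255. 323.] [ 0.661 -0.262  0.061] [ 0.702 -0.273  0.009]
wrist 0.71 [508. 173.] [0.515 0.006 0.061] [0.529 0.045 0.009]
wrist 0.59 [412. 154.] [ 0.486 -0.086  0.061] [ 0.495 -0.065  0.009]
scene 0.52 [168. 208.] [ 0.489 -0.     0.061] [0.526 0.046 0.009]
bar px [143. 195.] pos 0.5104 -0.3713 size 0.1157 0.0671 axis deg -16.2 sat 52.0
bar px [283. 186.] pos 0.5212 -0.2135 size 0.0951 0.0822 axis deg -6.7 sat 52.0
bar px [386. 184.] pos 0.526 -0.0926 size 0.0799 0.0272 axis deg -0.2 sat 52.0
bar px [211. 266.] pos 0.6102 -0.3173 size 0.0444 0.0195 axis deg -30.2 sat 55.0
bar px [365. 266.] pos 0.6271 -0.1196 size 0.0474 0.0366 axis deg -58.7 sat 56.0
bar px [274. 305.] pos 0.683 -0.2409 size 0.2111 0.0617 axis deg 83.7 sat 46.0
to A [-0.0975 -0.0912  0.0488] bar axis cur 173.51098332334715
```

Run:
```python
from h import *
g=cv2.imread('pics/w15.png',0); print(g[170:240:5,255:315:5])
```

```text
[[112  69  69  68  29  22  33  30 114 114 114 114]
 [112 106  90 103  49  27  30  31 114 115 115 114]
 [112 113 113 114 114 114 114 114 114 114 115 114]
 [112  43  44  45  49  62  63  68  50  50  50 113]
 [112  35  21  22 161 192 192 196  38  36  36 113]
 [112  25  22  22  95 115 113 113  35  37  37 114]
 [111  29  22  24 171 214 216 218  36  36  36 114]
 [112  32  22  24 170 215 216 219  35  35  36 113]
 [111  37  22  24 167 215 218 220  35  36  35 112]
 [111  40  21  22 165 217 218 220  35  36  35 112]
 [111  37  24  22 161 216 218 220  36  37  38 112]
 [110 106  93  99 148 200 202 204 111 111 111 111]
 [201 195 196 207 206 206 207 208 207 195 197 194]
 [207 208 207 208 206 206 208 208 208 207 208 208]]
```

Request:
send_rows(
  steps=[
    {"delta_pos": [-0.03,-0.03,0],"delta_rot": [0,0,1.0],"jaw": 0.045},
    {"delta_pos": [-0.06,-0.06,0],"delta_rot": [0,0,2.2],"jaw": 0.045},
    {"delta_pos": [-0.0975,-0.091,0],"delta_rot": [0,0,3.5],"jaw": 0.045},
    {"delta_pos": [-0.0975,-0.091,0.01],"delta_rot": [0,0,4.3],"jaw": 0.045},
    {"delta_pos": [-0.0975,-0.091,0.03],"delta_rot": [0,0,4.3],"jaw": 0.045},
    {"delta_pos": [-0.0975,-0.091,0.05],"delta_rot": [0,0,4.3],"jaw": 0.045},
    {"delta_pos": [-0.0975,-0.091,0.05],"delta_rot": [0,0,4.3],"jaw": 0.045},
    {"delta_pos": [-0.0975,-0.091,0.05],"delta_rot": [0,0,4.3],"jaw": 0.045},
    {"delta_pos": [-0.0975,-0.091,0.05],"delta_rot": [0,0,4.3],"jaw": 0.045},
    {"delta_pos": [-0.0975,-0.091,0.05],"delta_rot": [0,0,4.3],"jaw": 0.045},
  ],
)

```text
time_s: 59.1
eef_pos: [0.6051, -0.3122, 0.1046]
eef_rot: [0.868, 3.018, 0.002]
force: [7.2, -0.2, -3.7]
opening: 0.517
grip_force: 0.0
```

Run:
```python
from h import *
s=st(); print(np.round(s['q'],2)); M=R.from_rotvec(s['eef_rot']).as_matrix()
im,c=shot('wrist','w16.png')
print('expected px',proj(c,(.6045,-.314,.009)),'bar axis cur', np.degrees(np.arctan2(M[1,0],M[0,0])))
for o in bars(im,c,(230,120,350,260),satmax=66):
    print((M.T@(np.array([o[0],o[1],0.0])-s['eef_pos'])).round(4))
```

```text
59.1 pos [ 0.6051 -0.3122  0.1046] rot [8.680e-01 3.018e+00 2.000e-03] F [ 7.2 -0.2 -3.7] op 0.517 gf 0.0
[-0.59  0.43  1.45  0.    1.26 -1.6 ]
expected px [280.17643633 207.06327625] bar axis cur 147.92284785893554
bar px [280. 208.] pos 0.6047 -0.3143 size 0.0428 0.0179 axis deg -32.1 sat 58.0
bar px [342. 244.] pos 0.6695 -0.2838 size 0.0329 0.0192 axis deg -28.2 sat 58.0
[-0.0007 -0.0022  0.1046]
[-0.0394  0.0581  0.1048]
```

Bar 3 is clearly on the lid. At bar A the gripper body just touches the cabinet (7 N), so I back off at once and take bar C at about (0.669, -0.284) instead.

Request:
send_rows(
  steps=[
    {"delta_pos": [-0.015,0.02,0],"delta_rot": [0,0,0],"jaw": 0.045},
    {"delta_pos": [-0.039,0.058,0],"delta_rot": [0,0,-0.5],"jaw": 0.045},
    {"delta_pos": [-0.039,0.058,0],"delta_rot": [0,0,-1],"jaw": 0.045},
    {"delta_pos": [-0.039,0.058,0],"delta_rot": [0,0,-1],"jaw": 0.045},
    {"delta_pos": [-0.039,0.058,0],"delta_rot": [0,0,-1],"jaw": 0.045},
    {"delta_pos": [-0.039,0.058,0],"delta_rot": [0,0,-1],"jaw": 0.045},
    {"delta_pos": [-0.039,0.058,0],"delta_rot": [0,0,-1],"jaw": 0.045},
    {"delta_pos": [-0.039,0.058,0],"delta_rot": [0,0,-1],"jaw": 0.045},
    {"delta_pos": [-0.039,0.058,0],"delta_rot": [0,0,-1],"jaw": 0.045},
    {"delta_pos": [-0.039,0.058,0],"delta_rot": [0,0,-1],"jaw": 0.045},
  ],
)

```text
time_s: 60.4
eef_pos: [0.6684, -0.2855, 0.1064]
eef_rot: [0.714, 3.059, -0.0]
force: [0.6, -0.2, -0.4]
opening: 0.516
grip_force: 0.0
```

Run:
```python
from h import *
s=st(); print(np.round(s['q'],2)); M=R.from_rotvec(s['eef_rot']).as_matrix()
im,c=shot('wrist','w17.png')
print('expected px',proj(c,(.669,-.284,.009)),'bar axis cur', np.degrees(np.arctan2(M[1,0],M[0,0])))
for o in bars(im,c,(130,100,430,260),satmax=66):
    print((M.T@(np.array([o[0],o[1],0.0])-s['eef_pos'])).round(4))
```

```text
60.4 pos [ 0.6684 -0.2855  0.1064] rot [ 0.714  3.059 -0.   ] F [ 0.6 -0.2 -0.4] op 0.516 gf 0.0
[-0.51  0.53  1.31  0.    1.3  -1.62]
expected px [283.75679128 205.99710367] bar axis cur 153.7106015356011
bar px [410. 143.] pos 0.6693 -0.1595 size 0.0906 0.0437 axis deg -17.8 sat 58.0
bar px [224. 162.] pos 0.6053 -0.3144 size 0.0415 0.0198 axis deg -33.3 sat 58.0
bar px [296. 211.] pos 0.6785 -0.275 size 0.0416 0.0211 axis deg 31.1 sat 58.0
[0.055  0.1134 0.1064]
[ 0.0438 -0.0538  0.1064]
[-0.0044  0.0139  0.1064]
```

Request:
send_rows(
  steps=[
    {"delta_pos": [-0.0044,0.0139,-0.02],"delta_rot": [0,0,1.7],"jaw": 0.045},
    {"delta_pos": [-0.0044,0.0139,-0.02],"delta_rot": [0,0,3.4],"jaw": 0.045},
    {"delta_pos": [-0.0044,0.0139,-0.02],"delta_rot": [0,0,5.1],"jaw": 0.045},
    {"delta_pos": [-0.0044,0.0139,-0.02],"delta_rot": [0,0,6.8],"jaw": 0.045},
    {"delta_pos": [-0.0044,0.0139,-0.02],"delta_rot": [0,0,8.5],"jaw": 0.045},
    {"delta_pos": [-0.0044,0.0139,-0.02],"delta_rot": [0,0,10.2],"jaw": 0.045},
    {"delta_pos": [-0.0044,0.0139,-0.02],"delta_rot": [0,0,11.9],"jaw": 0.045},
    {"delta_pos": [-0.0044,0.0139,-0.02],"delta_rot": [0,0,13.6],"jaw": 0.045},
    {"delta_pos": [-0.0044,0.0139,-0.02],"delta_rot": [0,0,15.3],"jaw": 0.045},
    {"delta_pos": [-0.0044,0.0139,-0.02],"delta_rot": [0,0,17],"jaw": 0.045},
  ],
)

```text
time_s: 61.7
eef_pos: [0.6785, -0.2749, 0.1264]
eef_rot: [-2.831, -1.362, 0.0]
force: [-1.1, 0.7, 0.5]
opening: 0.517
grip_force: 0.0
```

Request:
send_rows(
  steps=[
    {"delta_pos": [0,0,0],"delta_rot": [0,0,1.7],"jaw": 0.045},
    {"delta_pos": [0,0,0.01],"delta_rot": [0,0,3.4],"jaw": 0.045},
    {"delta_pos": [0,0,0.02],"delta_rot": [0,0,3.4],"jaw": 0.045},
    {"delta_pos": [0,0,0.02],"delta_rot": [0,0,3.4],"jaw": 0.045},
    {"delta_pos": [0,0,0.02],"delta_rot": [0,0,3.4],"jaw": 0.045},
    {"delta_pos": [0,0,0.02],"delta_rot": [0,0,3.4],"jaw": 0.045},
    {"delta_pos": [0,0,0.02],"delta_rot": [0,0,3.4],"jaw": 0.045},
    {"delta_pos": [0,0,0.02],"delta_rot": [0,0,3.4],"jaw": 0.045},
    {"delta_pos": [0,0,0.02],"delta_rot": [0,0,3.4],"jaw": 0.045},
    {"delta_pos": [0,0,0.02],"delta_rot": [0,0,3.4],"jaw": 0.045},
  ],
)

```text
time_s: 62.95
eef_pos: [0.6784, -0.275, 0.1065]
eef_rot: [3.025, 0.848, -0.0]
force: [-0.8, 0.9, 0.3]
opening: 0.519
grip_force: 0.0
```

Run:
```python
from h import *
s=st(); print(np.round(s['q'],2)); M=R.from_rotvec(s['eef_rot']).as_matrix()
im,c=shot('wrist','w18.png')
print('expected px',proj(c,(.6785,-.275,.009)),'bar axis cur', np.degrees(np.arctan2(M[1,0],M[0,0])))
for o in bars(im,c,(180,120,400,260),satmax=66):
    print((M.T@(np.array([o[0],o[1],0.0])-s['eef_pos'])).round(4))
```

```text
62.95 pos [ 0.6784 -0.275   0.1065] rot [ 3.025  0.848 -0.   ] F [-0.8  0.9  0.3] op 0.519 gf 0.0
[-0.49  0.54  1.29 -0.    1.31  0.53]
expected px [283.99426299 205.86034593] bar axis cur 31.312474067055657
bar px [188. 144.] pos 0.682 -0.1724 size 0.0519 0.0198 axis deg 25.3 sat 58.0
bar px [284. 206.] pos 0.6794 -0.2755 size 0.0429 0.0174 axis deg 30.9 sat 58.0
[ 0.0563 -0.0859  0.1065]
[0.0005 0.0009 0.1065]
```

Request:
send_rows(
  steps=[
    {"delta_pos": [0,0.001,0.04],"delta_rot": [0,0,0],"jaw": 0.045},
    {"delta_pos": [0,0.001,0.07],"delta_rot": [0,0,0],"jaw": 0.045},
    {"delta_pos": [0,0.001,0.095],"delta_rot": [0,0,0],"jaw": 0.045},
    {"delta_pos": [0,0.001,0.11],"delta_rot": [0,0,0],"jaw": 0.045},
    {"delta_pos": [0,0.001,0.117],"delta_rot": [0,0,0],"jaw": 0.045},
    {"delta_pos": [0,0.001,0.12],"delta_rot": [0,0,0],"jaw": 0.045},
    {"delta_pos": [0,0.001,0.1225],"delta_rot": [0,0,0],"jaw": 0.045},
    {"delta_pos": [0,0.001,0.1225],"delta_rot": [0,0,0],"jaw": 0.03},
    {"delta_pos": [0,0.001,0.1225],"delta_rot": [0,0,0],"jaw": 0.015},
    {"delta_pos": [0,0.001,0.1225],"delta_rot": [0,0,0],"jaw": 0.005},
  ],
  grip_force=25,
)

```text
time_s: 64.25
eef_pos: [0.6792, -0.276, -0.0156]
eef_rot: [3.025, 0.848, 0.001]
force: [-0.2, -0.8, 0.0]
opening: 0.264
grip_force: 0.0
```

Request:
send_rows(
  steps=[
    {"delta_pos": [0,0,0],"delta_rot": [0,0,0],"jaw": 0.005},
    {"delta_pos": [0,0,0],"delta_rot": [0,0,0],"jaw": 0.005},
    {"delta_pos": [0,0,0],"delta_rot": [0,0,0],"jaw": 0.005},
    {"delta_pos": [0,0,0],"delta_rot": [0,0,0],"jaw": 0.005},
    {"delta_pos": [0,0,-0.02],"delta_rot": [0,0,0],"jaw": 0.005},
    {"delta_pos": [0,0,-0.06],"delta_rot": [0,0,0],"jaw": 0.005},
    {"delta_pos": [0,0,-0.1],"delta_rot": [0,0,0],"jaw": 0.005},
    {"delta_pos": [0,0,-0.14],"delta_rot": [0,0,0],"jaw": 0.005},
    {"delta_pos": [0,0,-0.14],"delta_rot": [0,0,0],"jaw": 0.005},
    {"delta_pos": [0,0,-0.14],"delta_rot": [0,0,0],"jaw": 0.005},
  ],
)

```text
time_s: 65.5
eef_pos: [0.6788, -0.2758, 0.1242]
eef_rot: [3.025, 0.848, 0.0]
force: [-0.5, -0.2, -0.6]
opening: 0.203
grip_force: 25.0
```

Request:
send_rows(
  steps=[
    {"delta_pos": [-0.006,-0.036,0],"delta_rot": [0,0,0.5],"jaw": 0.005},
    {"delta_pos": [-0.013,-0.072,0],"delta_rot": [0,0,1],"jaw": 0.005},
    {"delta_pos": [-0.019,-0.107,0],"delta_rot": [0,0,1.5],"jaw": 0.005},
    {"delta_pos": [-0.026,-0.143,0],"delta_rot": [0,0,2],"jaw": 0.005},
    {"delta_pos": [-0.032,-0.179,0],"delta_rot": [0,0,2.5],"jaw": 0.005},
    {"delta_pos": [-0.038,-0.215,0],"delta_rot": [0,0,3],"jaw": 0.005},
    {"delta_pos": [-0.0447,-0.2505,0],"delta_rot": [0,0,3.55],"jaw": 0.005},
    {"delta_pos": [-0.0447,-0.2505,0],"delta_rot": [0,0,3.55],"jaw": 0.005},
    {"delta_pos": [-0.0447,-0.2505,0],"delta_rot": [0,0,3.55],"jaw": 0.005},
    {"delta_pos": [-0.0447,-0.2505,0],"delta_rot": [0,0,3.55],"jaw": 0.005},
  ],
)

```text
time_s: 66.75
eef_pos: [0.511, -0.0857, 0.1236]
eef_rot: [3.13, 0.274, -0.0]
force: [0.6, -0.2, -0.2]
opening: 0.201
grip_force: 25.0
```

Run:
```python
from h import *
s=st(); print(np.round(s['q'],2)); M=R.from_rotvec(s['eef_rot']).as_matrix()
print((M.T@(np.array([.5105,-.085,.0366])-s['eef_pos'])).round(4), np.degrees(np.arctan2(M[1,0],M[0,0])))
```

```text
66.75 pos [ 0.511  -0.0857  0.1236] rot [ 3.13   0.274 -0.   ] F [ 0.6 -0.2 -0.2] op 0.201 gf 25.0
[-0.32  0.04  1.88 -0.    1.23  1.08]
[-0.0003 -0.0008  0.087 ] 9.98998327362544
```

Request:
send_rows(
  steps=[
    {"delta_pos": [0,0,0.04],"delta_rot": [0,0,0],"jaw": 0.005},
    {"delta_pos": [0,0,0.065],"delta_rot": [0,0,0],"jaw": 0.005},
    {"delta_pos": [0,0,0.078],"delta_rot": [0,0,0],"jaw": 0.005},
    {"delta_pos": [0,0,0.083],"delta_rot": [0,0,0],"jaw": 0.005},
    {"delta_pos": [0,0,0.085],"delta_rot": [0,0,0],"jaw": 0.005},
    {"delta_pos": [0,0,0.0865],"delta_rot": [0,0,0],"jaw": 0.005},
    {"delta_pos": [0,0,0.0875],"delta_rot": [0,0,0],"jaw": 0.005},
    {"delta_pos": [0,0,0.0875],"delta_rot": [0,0,0],"jaw": 0.005},
    {"delta_pos": [0,0,0.0875],"delta_rot": [0,0,0],"jaw": 0.005},
    {"delta_pos": [0,0,0.0875],"delta_rot": [0,0,0],"jaw": 0.005},
  ],
)

```text
time_s: 68.0
eef_pos: [0.5107, -0.0851, 0.0366]
eef_rot: [3.13, 0.274, 0.0]
force: [0.4, -0.3, -0.5]
opening: 0.205
grip_force: 25.0
```

Request:
send_rows(
  steps=[
    {"delta_pos": [0,0,0],"delta_rot": [0,0,0],"jaw": 0.021},
    {"delta_pos": [0,0,0],"delta_rot": [0,0,0],"jaw": 0.03},
    {"delta_pos": [0,0,0],"delta_rot": [0,0,0],"jaw": 0.04},
    {"delta_pos": [0,0,0],"delta_rot": [0,0,0],"jaw": 0.04},
    {"delta_pos": [0,0,0],"delta_rot": [0,0,0],"jaw": 0.04},
    {"delta_pos": [0,0,-0.01],"delta_rot": [0,0,0],"jaw": 0.04},
    {"delta_pos": [0,0,-0.04],"delta_rot": [0,0,0],"jaw": 0.04},
    {"delta_pos": [0,0,-0.08],"delta_rot": [0,0,0],"jaw": 0.04},
    {"delta_pos": [0,0,-0.12],"delta_rot": [0,0,0],"jaw": 0.045},
    {"delta_pos": [0,0,-0.16],"delta_rot": [0,0,0],"jaw": 0.06},
  ],
)

```text
time_s: 69.25
eef_pos: [0.5106, -0.085, 0.1986]
eef_rot: [3.129, 0.274, 0.001]
force: [-0.2, 0.1, -0.2]
opening: 0.56
grip_force: 0.0
```

Run:
```python
from h import *
s=st(); M=R.from_rotvec(s['eef_rot']).as_matrix()
im,c=shot('wrist','w19.png'); p=proj(c,(.5105,-.085,.066)); print(p)
g=cv2.cvtColor(im,cv2.COLOR_RGB2GRAY); y,x=int(p[1]),int(p[0]); print(g[y-40:y+40:5,x-40:x+40:5])
p=proj(c,(.5178,-.212,.066));y,x=int(p[1]),int(p[0]); print(p, g[y-20:y+20:5,x-20:x+20:5])
sc,cs=shot('scene'); si,ci=shot('side')
for cam in ['wrist','scene','side']:
    cc=cams.calibration(cam)
    for d in models.recognise('tally_grip',cam):
        if d['p']>.4: px=np.array(d['xy'])*[560,420]; print(cam,round(d['p'],2),px.round(),onz(cc,px,.05).round(3))
```

```text
69.25 pos [ 0.5106 -0.085   0.1986] rot [3.129e+00 2.740e-01 1.000e-03] F [-0.2  0.1 -0.2] op 0.56 gf 0.0
[281.98696036 198.56074624]
[[183 183 183  86  66 107 152  41  55  85 106 109 110 176 178 182]
 [182 183 183 101 101 100  99  90  77  52  41  40 155 138 114 109]
 [183 183 180 101  98  36  56  88  99  99  99  96  88  74  79 107]
 [181 182 153 100  77  30  30  30  31  32  36  61  94  97  97  86]
 [181 180 115 100  46  31  32 104  92  90  56  27  22  85  98 107]
 [179 183 105 100  32  29  31 191 190 186  97  19  18  91  95 110]
 [182 183 101 100  31  31  31 195 193 190  97  18  18  97  81 109]
 [183 182 100  97  30  31  30 196 193 190  95  16  25  97  81 109]
 [183 179  99  82  30  31  30 195 193 189  93  17  46  96 105 109]
 [183 150  99  99  98  97  86 194 191 189  92  15  59  96 109 108]
 [183 113  98  98  98  98  96 174 184 181  79  51  58  83 108 109]
 [183 102  99  97  97  97  25 186 185 183 106  95  97  78 110 108]
 [183  99  98  97  98  87  17  11  18  59  59  80  95  99 110 110]
 [182  98  97  97  97  60  26  22  34  58  58  94  95 109 110 109]
 [167  97  97  97  96  30  28  17  55  58  58  96  85 110 110 110]
 [138  97  97  97  96  24  25  14  58  58  58  96  74 110 110 110]]
[392.36744094 211.08037601] [[ 97  33  30  30  62  93  89  64]
 [ 95  29  29  36  71  52  80 112]
 [ 44  29  29  62  81 114 114 109]
 [ 29  31  30  71 110 115 114  68]
 [ 30  31  53  74 114 113 113  17]
 [ 40  30  57 101 113 113  87  18]
 [ 95  95  94 108  62  72  22  34]
 [ 96  40  92  94  63  87  41  57]]
wrist 0.71 [343.  48.] [ 0.671 -0.118  0.05 ]
scene 0.65 [298. 181.] [ 0.708 -0.186  0.05 ]
scene 0.61 [268. 186.] [ 0.661 -0.134  0.05 ]
scene 0.43 [265. 237.] [ 0.528 -0.21   0.05 ]
side 0.8 [219. 226.] [ 0.655 -0.109  0.05 ]
```

Both bars show on their lids. Next is the dial: I'll hover over it and read its pointer numerically.

Request:
send_rows(
  steps=[
    {"delta_pos": [0.03,0.02,0],"delta_rot": [0,0,0],"jaw": 0.07},
    {"delta_pos": [0.06,0.04,0],"delta_rot": [0,0,0],"jaw": 0.07},
    {"delta_pos": [0.1,0.0625,0],"delta_rot": [0,0,0],"jaw": 0.07},
    {"delta_pos": [0.1356,0.0625,0.01],"delta_rot": [0,0,0],"jaw": 0.07},
    {"delta_pos": [0.1356,0.0625,0.03],"delta_rot": [0,0,0],"jaw": 0.07},
    {"delta_pos": [0.1356,0.0625,0.03],"delta_rot": [0,0,0],"jaw": 0.07},
    {"delta_pos": [0.1356,0.0625,0.03],"delta_rot": [0,0,0],"jaw": 0.07},
    {"delta_pos": [0.1356,0.0625,0.03],"delta_rot": [0,0,0],"jaw": 0.07},
    {"delta_pos": [0.1356,0.0625,0.03],"delta_rot": [0,0,0],"jaw": 0.07},
    {"delta_pos": [0.1356,0.0625,0.03],"delta_rot": [0,0,0],"jaw": 0.07},
  ],
)

```text
time_s: 70.8
eef_pos: [0.6551, -0.1231, 0.1671]
eef_rot: [3.129, 0.274, 0.001]
force: [0.4, 0.7, 0.1]
opening: 0.804
grip_force: 0.0
```

Run:
```python
from h import *
s=st(); print(np.round(s['q'],2))
im,c=shot('wrist','w20.png'); g=cv2.cvtColor(im,cv2.COLOR_RGB2GRAY)
print('exp',proj(c,(.655,-.123,.06)))
for d in models.recognise('tally_grip','wrist'): print(round(d['p'],2),(np.array(d['xy'])*[560,420]).round(), onz(c,np.array(d['xy'])*[560,420],.06).round(4))
# rectify plane z=.06 : 1 px = 1 mm, around guess, rows = -x..., 
def rect(z,cx,cy,r,st):
    n=np.arange(-r,r+1e-9,st); out=np.zeros((len(n),len(n)),np.uint8)
    for i,a in enumerate(n[::-1]):      # rows: +x at top
        for j,b in enumerate(n[::-1]):  # cols: +y at left
            u,v=proj(c,(cx+a,cy+b,z)); u,v=int(round(u)),int(round(v))
            out[i,j]=g[v,u] if 0<=u<560 and 0<=v<420 else 0
    return out
np.set_printoptions(linewidth=250)
print(rect(.06,.655,-.123,.032,.002)//10)
print(rect(.012,.655,-.123,.064,.004)//10)
```

```text
70.8 pos [ 0.6551 -0.1231  0.1671] rot [3.129e+00 2.740e-01 1.000e-03] F [0.4 0.7 0.1] op 0.804 gf 0.0
[-0.3   0.34  1.44 -0.    1.36  1.09]
exp [283.83730795 202.99174421]
0.64 [283. 181.] [ 0.6778 -0.1185  0.06  ]
[[18 18 18 ... 11 11 11]
 [18 18 17 ... 11 11 11]
 [18 18 17 ... 11 11 11]
 ...
 [17 17 17 ... 17 17 17]
 [17 17 17 ... 17 17 17]
 [17 17 17 ... 17 17 17]]
[[17 18 18 ... 18 17 17]
 [17 17 17 ... 17 17 17]
 [17 17 17 ... 17 17 17]
 ...
 [17 17 17 ... 17 17 17]
 [17 18 17 ... 17 17 17]
 [17 17 17 ... 17 17 17]]
```

Run:
```python
import cv2,numpy as np
g=cv2.imread('pics/w20.png',0)
ch="0123456789"
for y in range(112,252,3): print(y,''.join(ch[min(9,g[y,x]//24)] for x in range(200,372,2)))
```

```text
112 77777777777777777777777777777777777777777777777777777777777777777777777543333345557777
115 77777777777777777777777777777777777777777777777777777777777777777764333336556344444777
118 77777777777777777777777777777777777777777777777777777777777777643333564644322344446777
121 77777777777777777777777777777777777777777777777777777777777777236465343221222344677777
124 77777777777777777777777777777777777777667776666777777777777777424332222333444677777777
127 77777777777777777777777777777777767777777777777776655677777777622223344446777777777777
130 77777777777777777777777777777777777777777777777777776654467777743444577777777777777777
133 77777777777777777777777777777777777777777777777777777776644557777777777777777777777777
136 77777777777777777777777777788777777777777777777777777777765444777777777777777777777777
139 77777777777777777777777778887777777777777777777777777777776644457777777777777777777777
142 77777777777777777777777788777777777777777777777777777777777765446777777777777777777777
145 77777777777777777777777887777777777777777777777777777777777776544467777777777777777777
148 7777
[... 2476 characters left out ...]
777777777777777777777777777777777777777777777777777777777777777
232 77777777777777777777777777777777777777777777777777777777777777777777777777777777777777
235 77777777777777777777777777777777777777777777777777777777777777777777777777777777777777
238 77777777777777777777777777777777777777777777777777777777777777777777777777777777777777
241 77777777777777777777777777777777777777777777777777777777777777777777777777777777777777
244 77777655677777777777777777777777777777777777777777777777777777777777777777775567777777
247 77774000333347777777777777777777777777777777777777777777777777777777777433330004777777
250 77750000000027777777777777777777777777777777777777777777777777777777777200000000577777
```

Run:
```python
from h import *
c=cams.calibration('wrist'); im=cv2.cvtColor(cv2.imread('pics/w20.png'),cv2.COLOR_BGR2RGB); g=cv2.cvtColor(im,cv2.COLOR_RGB2GRAY)
print(c['position'])
# sleeve top: search centre maximizing darkness inside r=19mm at z=.06 minus ring 21-24mm
th=np.linspace(0,2*np.pi,36,endpoint=False)
def samp(P): 
    uv=np.array([proj(c,p) for p in P]); return cv2.remap(g.astype(np.float32),uv[:,0].astype(np.float32)[None],uv[:,1].astype(np.float32)[None],cv2.INTER_LINEAR)[0]
best=[]
for x in np.arange(.655,.69,.0025):
    for y in np.arange(-.135,-.105,.0025):
        i=samp([(x+r*np.cos(t),y+r*np.sin(t),.06) for r in (.017,) for t in th]); o=samp([(x+.024*np.cos(t),y+.024*np.sin(t),.06) for t in th])
        best.append((np.median(i)-np.percentile(o,60)+.5*i.max()*0+i.mean()*.5,x,y))
best.sort(); print(best[:4])
for p in [(286,187),(292,188.5),(302,191)]: print('line',onz(c,p,.06).round(4))
for p in [(236,175),(344,175),(290,124),(285,221)]: print('plate edge',onz(c,p,.012).round(4))
for p in [(251,190),(265,196),(273,203),(287,208),(300,205),(317,187)]: print('mark',p,onz(c,p,.012).round(4))
```

```text
[ 0.73737404 -0.1073704   0.34984089]
[(np.float32(-127.2835), np.float64(0.6724999999999997), np.float64(-0.1175)), (np.float32(-126.45768), np.float64(0.6774999999999995), np.float64(-0.12)), (np.float32(-125.47358), np.float64(0.6724999999999997), np.float64(-0.12)), (np.float32(-124.78043), np.float64(0.6749999999999996), np.float64(-0.1175))]
line [ 0.6718 -0.1222  0.06  ]
line [ 0.6713 -0.1284  0.06  ]
line [ 0.6705 -0.1388  0.06  ]
plate edge [ 0.6648 -0.0653  0.012 ]
plate edge [ 0.6866 -0.188   0.012 ]
plate edge [ 0.7313 -0.1164  0.012 ]
plate edge [ 0.6192 -0.1309  0.012 ]
mark (251, 190) [ 0.6502 -0.0848  0.012 ]
mark (265, 196) [ 0.6459 -0.1021  0.012 ]
mark (273, 203) [ 0.6391 -0.1128  0.012 ]
mark (287, 208) [ 0.6359 -0.1303  0.012 ]
mark (300, 205) [ 0.6422 -0.1449  0.012 ]
mark (317, 187) [ 0.6673 -0.1603  0.012 ]
```

The marks lie at 122° (dash), 145°, 168° and so on up to 260°. The white line and pointer point at about 260°, so the dial reads 6. It needs 2, i.e. about 92° clockwise. I'll pre-turn the gripper and approach.

Request:
send_rows(
  steps=[
    {"delta_pos": [0.016,0.002,0],"delta_rot": [0,0,-1.7],"jaw": 0.08},
    {"delta_pos": [0.016,0.002,0],"delta_rot": [0,0,-3.4],"jaw": 0.08},
    {"delta_pos": [0.016,0.002,0],"delta_rot": [0,0,-5.1],"jaw": 0.08},
    {"delta_pos": [0.016,0.002,0],"delta_rot": [0,0,-6.8],"jaw": 0.08},
    {"delta_pos": [0.016,0.002,0],"delta_rot": [0,0,-8.5],"jaw": 0.08},
    {"delta_pos": [0.016,0.002,0],"delta_rot": [0,0,-10.2],"jaw": 0.08},
    {"delta_pos": [0.016,0.002,0],"delta_rot": [0,0,-11.9],"jaw": 0.08},
    {"delta_pos": [0.016,0.002,0],"delta_rot": [0,0,-13.3],"jaw": 0.08},
    {"delta_pos": [0.016,0.002,0],"delta_rot": [0,0,-13.3],"jaw": 0.08},
    {"delta_pos": [0.016,0.002,0],"delta_rot": [0,0,-13.3],"jaw": 0.08},
  ],
)

```text
time_s: 72.15
eef_pos: [0.6711, -0.1222, 0.1664]
eef_rot: [-2.228, -2.215, 0.0]
force: [0.1, -0.4, -0.8]
opening: 0.918
grip_force: 0.0
```

Run:
```python
from h import *
s=st(); print(np.round(s['q'],2))
im,c=shot('wrist','w21.png'); g=cv2.cvtColor(im,cv2.COLOR_RGB2GRAY)
print('cam',c['position'],'exp',proj(c,(.671,-.122,.06)))
ch="0123456789"
for y in range(140,236,3): print(y,''.join(ch[min(9,g[y,x]//24)] for x in range(210,362,2)))
```

```text
72.15 pos [ 0.6711 -0.1222  0.1664] rot [-2.228 -2.215  0.   ] F [ 0.1 -0.4 -0.8] op 0.918 gf 0.0
[-0.3   0.38  1.4  -0.    1.37 -0.29]
cam [ 0.67158884 -0.03740677  0.34944577] exp [283.01958811 203.75052187]
140 6666666666666666666666666666666666656666656666666666666666666666666666666666
143 6666666666666666666666666666667777777777777777666666666666666666666666666666
146 6666666666666666666666666667777776666666666677777766666666666666666666666666
149 6666666666666666666666667777776666666666666666667777666666666666666666666666
152 6666666666666666666666777766666666666666666666666667776666666666666666666666
155 6666666666666666666667776666666666666666666666666666677666666666666666666666
158 6666666666666666666777666515666666666666666666666666666766666666666666666666
161 6666666666666666667776666651466666666666666666666666666667666666666666666666
164 6666666666666666677776666666236766666666666666666666666666666666666666666666
167 6666666666666666677677666666636666666666666666666666666666666666666666666666
170 6666666666666666766767666666666666555555556666666666666666666666666666666666
[... 1001 characters left out ...]
5366641000001650000000156666666666655666666666666666
212 6666666666666666556676445777663000002640000001356666666666546666666666666666
215 6666666666666666655677667777663210004620000013456666666665466665324666666666
218 6666666666666666665566777777643443215610112343456666666654666522222566666666
221 6666666666666666666645676776455444423444444444356666665456666532245356666666
224 6666666666666666666664456663566544413444444444456666544466666532124535666666
227 6666666666666666666666544566666544313444444444456654456666666643113333666666
230 6666666666666666666666654344566654314444444444455435666666666664321333466666
233 6666666666666666666666666654444443223343333333434566666666666665421244356666
```

Request:
send_rows(
  steps=[
    {"delta_pos": [0.0035,0.0025,0.04],"delta_rot": [0,0,0],"jaw": 0.08},
    {"delta_pos": [0.0035,0.0025,0.08],"delta_rot": [0,0,0],"jaw": 0.08},
    {"delta_pos": [0.0035,0.0025,0.11],"delta_rot": [0,0,0],"jaw": 0.08},
    {"delta_pos": [0.0035,0.0025,0.13],"delta_rot": [0,0,0],"jaw": 0.08},
    {"delta_pos": [0.0035,0.0025,0.145],"delta_rot": [0,0,0],"jaw": 0.08},
    {"delta_pos": [0.0035,0.0025,0.155],"delta_rot": [0,0,0],"jaw": 0.08},
    {"delta_pos": [0.0035,0.0025,0.157],"delta_rot": [0,0,0],"jaw": 0.06},
    {"delta_pos": [0.0035,0.0025,0.157],"delta_rot": [0,0,0],"jaw": 0.045},
    {"delta_pos": [0.0035,0.0025,0.157],"delta_rot": [0,0,0],"jaw": 0.03},
    {"delta_pos": [0.0035,0.0025,0.157],"delta_rot": [0,0,0],"jaw": 0.03},
  ],
  grip_force=20,
)

```text
time_s: 73.45
eef_pos: [0.6741, -0.1189, 0.0102]
eef_rot: [2.224, 2.217, 0.001]
force: [0.6, 1.3, -0.5]
opening: 0.547
grip_force: 0.0
```

Request:
send_rows(
  steps=[
    {"delta_pos": [0,0,0],"delta_rot": [0,0,0],"jaw": 0.03},
    {"delta_pos": [0,0,0],"delta_rot": [0,0,0],"jaw": 0.03},
    {"delta_pos": [0,0,0],"delta_rot": [0,0,0],"jaw": 0.03},
    {"delta_pos": [0,0,0],"delta_rot": [0,0,0],"jaw": 0.03},
    {"delta_pos": [0,0,0],"delta_rot": [0,0,0],"jaw": 0.03},
    {"delta_pos": [0,0,0],"delta_rot": [0,0,0],"jaw": 0.03},
    {"delta_pos": [0,0,0],"delta_rot": [0,0,0],"jaw": 0.03},
    {"delta_pos": [0,0,0],"delta_rot": [0,0,0],"jaw": 0.03},
    {"delta_pos": [0,0,0],"delta_rot": [0,0,0],"jaw": 0.03},
    {"delta_pos": [0,0,0],"delta_rot": [0,0,0],"jaw": 0.03},
  ],
  grip_force=25,
)

```text
time_s: 74.7
eef_pos: [0.6738, -0.1188, 0.0098]
eef_rot: [2.225, 2.217, 0.0]
force: [-0.4, 0.3, 5.2]
opening: 0.453
grip_force: 25.0
```

Request:
send_rows(
  steps=[
    {"delta_pos": [0,0,0],"delta_rot": [0,0,1.2],"jaw": 0.03},
    {"delta_pos": [0,0,0],"delta_rot": [0,0,2.4],"jaw": 0.03},
    {"delta_pos": [0,0,0],"delta_rot": [0,0,3.6],"jaw": 0.03},
    {"delta_pos": [0,0,0],"delta_rot": [0,0,4.8],"jaw": 0.03},
    {"delta_pos": [0,0,0],"delta_rot": [0,0,6.0],"jaw": 0.03},
    {"delta_pos": [0,0,0],"delta_rot": [0,0,7.2],"jaw": 0.03},
    {"delta_pos": [0,0,0],"delta_rot": [0,0,7.65],"jaw": 0.03},
    {"delta_pos": [0,0,0],"delta_rot": [0,0,7.65],"jaw": 0.03},
    {"delta_pos": [0,0,0],"delta_rot": [0,0,7.65],"jaw": 0.03},
    {"delta_pos": [0,0,0],"delta_rot": [0,0,7.65],"jaw": 0.03},
  ],
)

```text
time_s: 75.95
eef_pos: [0.6756, -0.1196, 0.0099]
eef_rot: [2.911, 1.173, 0.005]
force: [6.1, -1.4, -0.3]
opening: 0.455
grip_force: 25.0
```

Request:
send_rows(
  steps=[
    {"delta_pos": [0,0,0],"delta_rot": [0,0,1.2],"jaw": 0.03},
    {"delta_pos": [0,0,0],"delta_rot": [0,0,2.4],"jaw": 0.03},
    {"delta_pos": [0,0,0],"delta_rot": [0,0,3.6],"jaw": 0.03},
    {"delta_pos": [0,0,0],"delta_rot": [0,0,4.8],"jaw": 0.03},
    {"delta_pos": [0,0,0],"delta_rot": [0,0,6.0],"jaw": 0.03},
    {"delta_pos": [0,0,0],"delta_rot": [0,0,7.2],"jaw": 0.03},
    {"delta_pos": [0,0,0],"delta_rot": [0,0,7.65],"jaw": 0.03},
    {"delta_pos": [0,0,0],"delta_rot": [0,0,7.65],"jaw": 0.03},
    {"delta_pos": [0,0,0],"delta_rot": [0,0,7.65],"jaw": 0.03},
    {"delta_pos": [0,0,0],"delta_rot": [0,0,7.65],"jaw": 0.03},
  ],
)

```text
time_s: 77.2
eef_pos: [0.6762, -0.1213, 0.0099]
eef_rot: [3.138, -0.055, 0.009]
force: [7.4, -7.2, -2.5]
opening: 0.453
grip_force: 25.0
```

Now I release, rise, and check the pointer.

Request:
send_rows(
  steps=[
    {"delta_pos": [0,0,0],"delta_rot": [0,0,0],"jaw": 0.05},
    {"delta_pos": [0,0,0],"delta_rot": [0,0,0],"jaw": 0.07},
    {"delta_pos": [0,0,0],"delta_rot": [0,0,0],"jaw": 0.08},
    {"delta_pos": [0,0,0],"delta_rot": [0,0,0],"jaw": 0.08},
    {"delta_pos": [0,0,0],"delta_rot": [0,0,0],"jaw": 0.08},
    {"delta_pos": [0,0,-0.02],"delta_rot": [0,0,0],"jaw": 0.08},
    {"delta_pos": [0,0,-0.06],"delta_rot": [0,0,0],"jaw": 0.08},
    {"delta_pos": [0,0,-0.1],"delta_rot": [0,0,0],"jaw": 0.08},
    {"delta_pos": [0,0,-0.15],"delta_rot": [0,0,0],"jaw": 0.08},
    {"delta_pos": [0,0,-0.16],"delta_rot": [0,0,0],"jaw": 0.08},
  ],
)

```text
time_s: 78.45
eef_pos: [0.6768, -0.1196, 0.1768]
eef_rot: [3.138, -0.054, 0.016]
force: [1.0, 0.1, -0.3]
opening: 0.916
grip_force: 0.0
```

Run:
```python
from h import *
s=st(); print(np.round(s['q'],2))
im,c=shot('wrist','w22.png'); g=cv2.cvtColor(im,cv2.COLOR_RGB2GRAY)
print('exp',proj(c,(.6745,-.119,.06)))
ch="0123456789"
for y in range(140,236,3): print(y,''.join(ch[min(9,g[y,x]//24)] for x in range(210,362,2)))
for n,a in [(i,np.radians(122)+.4*i) for i in range(7)]: print(n,'top',proj(c,(.6745+.017*np.cos(a),-.119+.017*np.sin(a),.06)).round(),'mark',proj(c,(.6745+.043*np.cos(a),-.119+.043*np.sin(a),.012)).round())
```

```text
78.45 pos [ 0.6768 -0.1196  0.1768] rot [ 3.138 -0.054  0.016] F [ 1.   0.1 -0.3] op 0.916 gf 0.0
[-0.29  0.37  1.38  0.    1.37  1.32]
exp [283.3710026  202.78735009]
140 7777777777777777777777777777777777777777777777777776323345777777777777777777
143 7777777777777777777777777777777777777777577777777777767777777777777777777777
146 7777777777777777777777777777766666777766666544445557777777777777777777777777
149 7777777777777777777777777766777777777777777766654444577777777777777777777777
152 7777777777777777777777776777777777777777777777776544445777777777777777777777
155 7777777777777777777776677777777777777777777777777766544456777777777777777777
158 7777777777777777777777777777777777777777777777777777654444677777777777777777
161 7777777777777777777777777777777777777777777777777777776544467777777777777777
164 7777777777777777777777777777777777777777777777777777777654446777777777777777
167 7777777777777777778777777777777777777777777777777777777765444677777777777777
170 7777777777777777787777777777777777777777777777777777777776544467777777777777
173 7777777777777777887777777777777777654
[... 1204 characters left out ...]
77776751127400013677646777777644677777777777777777
221 7777777777777777777777777777777777757556657777773677776467777777777777777777
224 7777777777777777777777777777777777767777746777777777656777777777777777777777
227 7777777777777777777777777777777777777777777777777765677777777777777777777777
230 7777777777777777777777777777777777777777777777776677777777777777777777777777
233 7777777777777777777777777777777777777777777766677777777777777777777777777777
0 top [270. 211.] mark [254. 211.]
1 top [275. 216.] mark [264. 220.]
2 top [281. 218.] mark [277. 225.]
3 top [287. 218.] mark [291. 225.]
4 top [293. 215.] mark [303. 219.]
5 top [297. 211.] mark [313. 210.]
6 top [299. 205.] mark [318. 197.]
```

The white line sits on the value-2 position. A last check of both lids from above.

Request:
send_rows(
  steps=[
    {"delta_pos": [0,0,-0.05],"delta_rot": [0,0,0],"jaw": 0.08},
    {"delta_pos": [0,0,-0.1],"delta_rot": [0,0,0],"jaw": 0.08},
    {"delta_pos": [-0.04,0.01,-0.15],"delta_rot": [0,0,0],"jaw": 0.08},
    {"delta_pos": [-0.09,0.02,-0.17],"delta_rot": [0,0,0],"jaw": 0.08},
    {"delta_pos": [-0.14,0.035,-0.17],"delta_rot": [0,0,0],"jaw": 0.08},
    {"delta_pos": [-0.176,0.035,-0.17],"delta_rot": [0,0,0],"jaw": 0.08},
    {"delta_pos": [-0.176,0.035,-0.17],"delta_rot": [0,0,0],"jaw": 0.08},
    {"delta_pos": [-0.176,0.035,-0.17],"delta_rot": [0,0,0],"jaw": 0.08},
    {"delta_pos": [-0.176,0.035,-0.17],"delta_rot": [0,0,0],"jaw": 0.08},
    {"delta_pos": [-0.176,0.035,-0.17],"delta_rot": [0,0,0],"jaw": 0.08},
  ],
)

```text
time_s: 79.75
eef_pos: [0.4971, -0.1475, 0.3389]
eef_rot: [-3.141, 0.054, 0.001]
force: [-0.9, -0.1, -0.0]
opening: 0.922
grip_force: 0.0
```

Run:
```python
from h import *
s=st()
im,c=shot('wrist','w23.png'); g=cv2.cvtColor(im,cv2.COLOR_RGB2GRAY)
ch="0123456789"
for P in [(.5105,-.085,.061),(.5178,-.212,.061)]:
    u,v=proj(c,P); print(P,u,v)
    for y in range(int(v)-33,int(v)+54,3): print(''.join(ch[min(9,g[y,x]//24)] for x in range(int(u)-36,int(u)+36,2)))
for d in models.recognise('marker_1_mid','wrist'):
    if d['p']>.25: px=np.array(d['xy'])*[560,420]; print(round(d['p'],2),px.round(),onz(c,px,.012).round(3))
```

```text
79.75 pos [ 0.4971 -0.1475  0.3389] rot [-3.141e+00  5.400e-02  1.000e-03] F [-0.9 -0.1 -0. ] op 0.922 gf 0.0
(0.5105, -0.085, 0.061) 243.34471594167286 165.08575365870297
777777777777777777777777777777777777
777777777777777777775554467777777755
777777776666777777764444455444445544
777777766666422222222256666524444444
777777444444444444444444444423444444
777777444444443333333333344423444444
777777444211111111111111134423444444
777777444211111345641000134423444444
777777544211128886531000024422444444
777777544311114677873100024423444444
777777544311114888884100024433444444
777777644311112888886200023433444444
777777644311111688887310012433444444
777777644411111388888520012332444444
777777644444444478765422222432444444
777777744444444447777744444432444444
777777744444444213211333334432444444
777777754444444200001222224432444444
777777754444444211001222224432444444
777777754444444211000222224431344444
777777764444444311000222224432444444
777777764444444311000333344432444444
777777774444444311122344444432444444
777777764444444436653444444432455777
777777774444444357665344444433777777
777
[... 775 characters left out ...]
3677777311134434444444
467775444444444444444444444444444444
467774444444442111224444444344444444
457773444444441100012222244344444444
457773444444441001012222244344444444
457753444444431011112222444344444444
457763444444431011122222443444444444
457754444444421011022222443444444444
457744444444421111144444443444444445
457734444444433333344444443444444446
467744444444356665344444444577777777
777754444444356665344444437777777777
777775544444434443444444447777777777
777787777777777777776655467777777777
0.81 [173. 150.] [0.533 0.039 0.012]
0.69 [347. 237.] [ 0.363 -0.261  0.012]
0.68 [476.  44.] [ 0.677 -0.449  0.012]
0.58 [431.  38.] [ 0.688 -0.379  0.012]
0.56 [243. 167.] [ 0.5   -0.077  0.012]
```

Both bars lie on their lids behind the fins, the lids are shut and caught, and the dial shows 2. I'm handing in.

```bash
python3 -c "
from h import *
print(close_job())"
```

```text
the job is handed in; nothing more can be done
None
```

I've handed the job in: cases 2 and 3, the only two present, were both uncaught; each is now clicked shut and checked by a second tug, has one bar on its lid, and the dial is at 2. The gripper briefly touched the cabinet (about 7 N).

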